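Dial open the gauge box

TASK

Open the combination-locked steel gauge box: turn its three-armed dial clockwise at least two full turns and stop with the pointer arm at mark 5, turn it back anticlockwise, going past mark 2 once and stopping at it the second time, then go clockwise straight to mark 9 (the twelve marks count clockwise, like the hours of a clock, from the broad one at the far side, which is 0). Then draw the bolt fully by pushing its knob towards the dial, and swing the freed lid all the way back so that it stays open. Leave the glue bottle, the cup and the roll of tape standing where they are.

Things in the scene. Friction and masses are not known exactly. Their poses are not given: they have to be found in the camera images.
- lockbox: Grey sheet-steel box, 345 wide (y), 180 deep (x), 84 mm high, screwed down: it does not move. Origin: centre of its underside on the bench; x to its back, away from the robot (yaw within 0.2 rad), y to the robot's left, z up. The right part of its top (box y -0.172 to 0.043) is a fixed deck, z 0.084, with dial and bolt knob; the left part (box y 0.045 to 0.174) is the lid.
- dial_center (a point): Point on the dial's axis, at box (0, -0.105, 0.087), on top of the fixed dark round plate under the dial (128 mm diameter, 3 mm high on the deck). The plate has 12 white marks every 30 degrees, 52 to 62 mm from the axis: the broad one (7 mm) at box +x, the far side, is mark 0; then 1 to 11 clockwise from above. 3 (robot's right), 6 and 9 are longer than the rest.
- pointer_tip (a point): Tip of the dial's pointer arm, 52 mm from the axis, 19 mm above the deck. The dial is a steel star handle: three arms 120 degrees apart, 9.5 mm wide, upright sides from 11 to 30 mm above the deck; the pointer arm is longer, pointed, with a black line on its back; the others are blunt, 40 mm. Hub: radius 14 mm, top 35 mm above the deck; skirt: radius 30 mm, top 10 mm above the deck.
- dial (a joint): Dial angle, rad, clockwise from above positive, endless (keeps counting past 2 pi): 0 = pointer arm at mark 0, mark k = 0.5236 k plus whole turns. Stays where left (0.06 to 0.12 N m of friction). Shut fingers set down between two arms, 36 mm from the axis, tips 14 mm above the deck, push an arm round either way. Each stop must be right within 9 degrees (0.157 rad).
- bolt (a joint): How far the bolt is drawn, m: 0 shot, 0.016 fully drawn, towards the dial (box -y). Pushed sideways by shut fingers with 2 to 4 N; stays. After wrong dialling it stops dead at 2 to 3 mm: then dial again with four turns to 5. Drawn, it frees the lid (past 0.013) and locks the dial. Running past 5: go on to the next 5. Running past the second 2: begin again.
- bolt_knob (a point): Centre of the bolt's knob: upright, dark, 19 mm diameter, from 9 to 30 mm above the deck (this point 19.5 mm above it), on a stem in a slot between dial and lid, at box (0, -0.010, 0.1035) with the bolt shot. On its lid side 45 mm of the deck are free.
- lid (a joint): Opening angle of the lid, rad: 0 shut, 1.83 fully back. Hinge line along box y at box x 0.0905, z 0.083. When the bolt is drawn a spring pin lifts the lid by itself to about 0.42 rad; then shut fingers can push its front edge up and back. Let go below about 1.55 rad it drops back to 0.42; past 1.6 it falls to its stop at 1.83 and stays.
- lid_edge (a point): Middle of the lid's rolled front edge (7 mm thick, along box y), 0.1925 m from the hinge line; it moves with the lid, about 75 mm up once the lid is ajar. The lid is a steel sheet 129 mm wide (centre at box y 0.110), 4 mm thick, 0.3 kg, and overhangs the box's front by 12 mm.
- glue_bottle: White squeeze bottle with a pointed spout, 62 mm diameter, 202 mm high, standing left of the box. Origin at the centre of its foot. Leave it standing.
- mix_cup: Empty off-white plastic cup, 70 mm diameter, 76 mm high, standing left of the box. Origin at the centre of its foot. Leave it standing.
- masking_tape: Roll of masking tape, 100 mm diameter, 25 mm high, lying flat left of the box. Origin at the centre of its underside. Leave it.

How it is judged (in metres and radians):
On the way:
1. the combination is dialled and the bolt is drawn (value of joint bolt above 0.0135 m), for 0.1 s.
At the end, for the whole second after the job is handed in: The bolt is still drawn (more than 12.5 mm) and the lid stands at rest fully back (over 1.6 rad) (value of joint lid above 1.6 rad and value of joint bolt above 0.0125 m and velocity of joint lid below 0.1 rad/s); the robot touches nothing.
It fails at once if the glue bottle is shifted by more than 30 mm or tipped over (distance of glue_bottle from where it was at the start of the episode above 0.03 m or angle between glue_bottle's own z axis and vertical above 0.5 rad).
It fails at once if the cup is shifted by more than 30 mm or tipped over (distance of mix_cup from where it was at the start of the episode above 0.03 m or angle between mix_cup's own z axis and vertical above 0.5 rad).
It fails at once if the roll of tape is shifted by more than 30 mm or tipped over (distance of masking_tape from where it was at the start of the episode above 0.03 m or angle between masking_tape's own z axis and vertical above 0.5 rad).
It also fails if it takes over 69 s, if anything falls off the work surface, if the arm or the gripper's body presses on something with over 40 N, if the wrist force passes 120 N, or if a joint passes its speed limit or range.

ROBOT

A 6-joint arm with a two-finger parallel gripper is mounted at the origin on a cart in front of the work surface, level with it; the furniture and walls round the work are solid. World frame = base frame: x ahead of the robot, y to its left, z up, the work surface at z = 0. Lengths are in m, angles in degrees, forces in N, time in s.
With the tool pointing down it reaches from about 0.4 to 0.825 m from the base axis. Payload 7 kg.
Tool frame: the origin (TCP) lies on the centre line of the jaws, within the pads' length; the fingertips stand 14 mm ahead of it and the grasp point (between the pads) lies 5 mm behind it; z points along the fingers, y is the line along which they close (so a half turn about z gives the same grasp; the last joint's range is limited). The gripper opens to 88 mm and grips with 3 to 60 N. Pads are 19 mm wide; open, the fingers measure 130 mm over their backs; the gripper's body (78 mm by 193 mm) begins 47 mm behind the grasp point.
Start: joints at [16.507, 20.546, 0.682, 0, -70.136, -16.507], TCP at [0.675, -0, 0.241] pointing down, gripper open.
Joint ranges: [-176.03, 176.03], [-82.01, 121.73], [-58.28, 71.71], [-173.87, 95.51], [-174.79, -0.11], [-173.66, 173.66]. Speed limits (degrees/s): [136.94, 136.94, 172.46, 180, 180, 180].

INTERFACE

Orientations are given as [roll, pitch, yaw] about the fixed x, y, z axes, in that order (R = Rz(yaw) Ry(pitch) Rx(roll)).
In Python, from plant import r gives the robot as it stands.
- The arm moves only by the tool send_rows, never from a script. Its argument "steps" is a list of rows, each an object with "dp": the shift along the tool's x, y, z in mm, a list of three; "roll": the turn about the tool's z in rad; "jaw": the opening in per cent of the stroke, from 0 (shut) to 100 (fully open). In form: [{"dp": [tx, ty, tz], "roll": roll, "jaw": jaw}, ...]. A call has 1 to 5 rows; each row is the pose to reach, as a shift and turn from the pose commanded when the call began, along the tool's axes at that moment; what a row does not reach only later rows make up. A row lasts 1/8 s, in which the tool goes at most 62.5 mm and 10.7 degrees, less where a joint would pass 70% of its speed; a pose out of reach is approached as far as the arm can. A call with a gripper value outside its range is refused whole. The fingers move at their own pace and stop on an object; "newtons" is the grip in N (left out, the last holds). Time passes only in rows, so rows that repeat a pose let the fingers close. It gives the time, the measured TCP pose, the force, the opening and the grip force at its end, in the units of the state.
- r.get_state(): the state, without advancing time (a new reading comes with each control period).
- r.capture(name): name is "scene" or "side" or "wrist"; returns a dict with "image" (420x560x3 uint8, blue, green, red), "K" (3x3 intrinsics, pixels), "rvec" (rotation vector, rad) and "tvec" (3), from world to camera coordinates, as OpenCV has them. Camera axes: x right, y down, z forward; pixel columns grow to the right and rows downward; lengths in m; the calibration is good to about 2 mm. The wrist camera is an equidistant fisheye: a pixel r from the principal point sees the ray r / f radians off the axis. A picture is of the moment at which its call begins. There is no depth.
- r.close_job(): hands the job in; it is judged then, once.
The state is a dict: "time_s": time; "joints": joint angles; "qd": joint speeds; "joint_torque": joint torques, N m; "tcp_pos": TCP position; "eef_rot": TCP orientation; "contact_force": force on the tool from outside, world axes, zero at the start; "moment": the same for the moment, N m; "gripper_width": finger opening in m; "gripper_force": force on a finger pad.
Only numpy, scipy, OpenCV 4.12 (cv2) and the standard library are available. Lean on these libraries where they do the work, as an engineer would, in place of code of your own. Each camera call takes 0.05 s, during which the arm holds its last target. There are 200 camera calls.

## Working session

There is one attempt and no reset: what is moved stays moved. The work goes in short steps, Python scripts to look and compute and a tool call to move; the robot and the scene stay as the last step left them, time stands still between calls to the robot, and variables do not carry over. Pictures are saved under pics/ and viewed, at most 10 in all, crops included, and the job is handed in when it is done.

Besides the shell and the picture viewer there is one more tool, called after "Emit:" by a JSON object that holds its "method" and its "body", one argument or row to a line. send_rows: Moves the arm, as the interface text tells. Its arguments: {"type":"object","properties":{"steps":{"type":"array","items":{"type":"object","properties":{"dp":{"type":"array","items":{"type":"number"}},"roll":{"type":"number"},"jaw":{"type":"number"}}}},"newtons":{"type":"number"}},"required":["steps"]}

```bash
mkdir -p pics; ls; cat > h.py <<'E'
import numpy as np, cv2, json
from plant import r
def cap(n, f):
    c=r.capture(n); cv2.imwrite('pics/'+f+'.png',c['image']); np.savez('pics/'+f+'.npz',**c); return c
def ray(c,u,v):
    R=cv2.Rodrigues(np.array(c['rvec'],float))[0]; t=np.array(c['tvec'],float).ravel(); K=np.array(c['K'])
    d=np.linalg.inv(K)@[u,v,1]; return -R.T@t, R.T@d
def onz(c,u,v,z):
    o,d=ray(c,u,v); return o+d*(z-o[2])/d[2]
def proj(c,P):
    return cv2.projectPoints(np.array(P,float).reshape(-1,3),np.array(c['rvec'],float),np.array(c['tvec'],float),np.array(c['K'],float),None)[0].reshape(-1,2)
E
python3 - <<'E'
from h import *
a=cap('scene','s0');b=cap('side','d0')
for c in(a,b):
    R=cv2.Rodrigues(np.array(c['rvec'],float))[0]; print((-R.T@np.array(c['tvec']).ravel()).round(3),np.array(c['K']).tolist())
print(r.get_state())
E
```

```text
pics
[-0.35   1.113  0.657] [[523.362857848847, 0.0, 275.48441688769964], [0.0, 523.362857848847, 209.61655227245234], [0.0, 0.0, 1.0]]
[0.325 1.149 0.627] [[517.6486453188804, 0.0, 278.0748887674115], [0.0, 517.6486453188804, 214.87697033536824], [0.0, 0.0, 1.0]]
{'time_s': 0.1, 'joints': array([ 1.65079496e+01,  2.05887071e+01,  6.40156291e-01, -1.63475375e-02,
       -7.01365456e+01, -1.65059576e+01]), 'qd': array([ 6.00071454e-02, -1.73414357e-01,  1.30303644e-01,  9.43581487e-02,
        1.54000205e-04, -9.47926693e-02]), 'joint_torque': array([-1.42273191e-03, -5.84165347e+01,  2.93752134e+01,  7.01551259e+00,
        1.01412315e-02, -6.66964229e-05]), 'tcp_pos': array([ 6.74593079e-01, -1.85412367e-05,  2.39713812e-01]), 'eef_rot': array([ 1.79914044e+02, -9.44397619e-03, -9.00035669e+01]), 'contact_force': array([ 0.78042343,  0.72438776, -0.26616182]), 'moment': array([-0.02514322, -0.01720747, -0.02222316]), 'gripper_force': 0.0, 'gripper_width': 0.08778008654161187}
```

```bash
python3 - <<'E'
import cv2,numpy as np
a=cv2.imread('pics/s0.png');b=cv2.imread('pics/d0.png')
cv2.imwrite('pics/d0x.png',cv2.resize(b,(800,600),interpolation=cv2.INTER_CUBIC))
cv2.imwrite('pics/s0x.png',cv2.resize(a,(800,600),interpolation=cv2.INTER_CUBIC))
E
```

```text
(no output)
```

View pics/d0x.png

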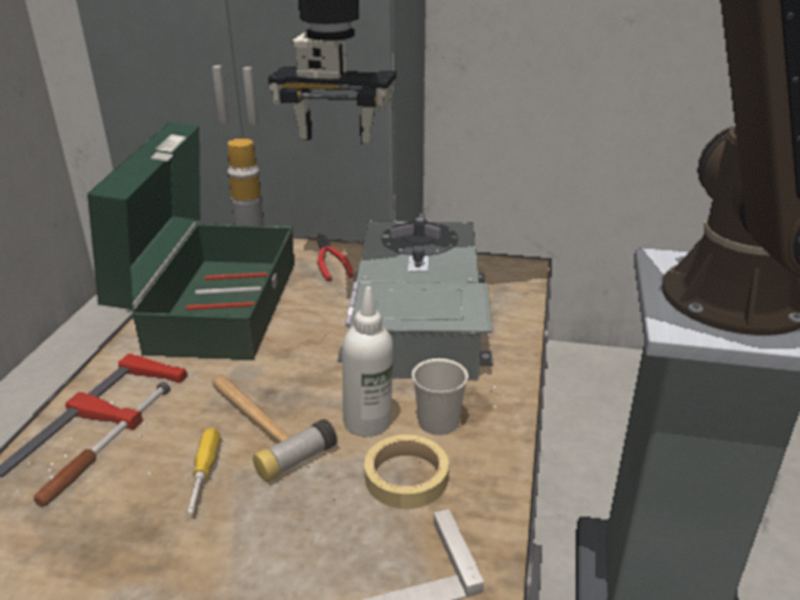

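View pics/s0x.png

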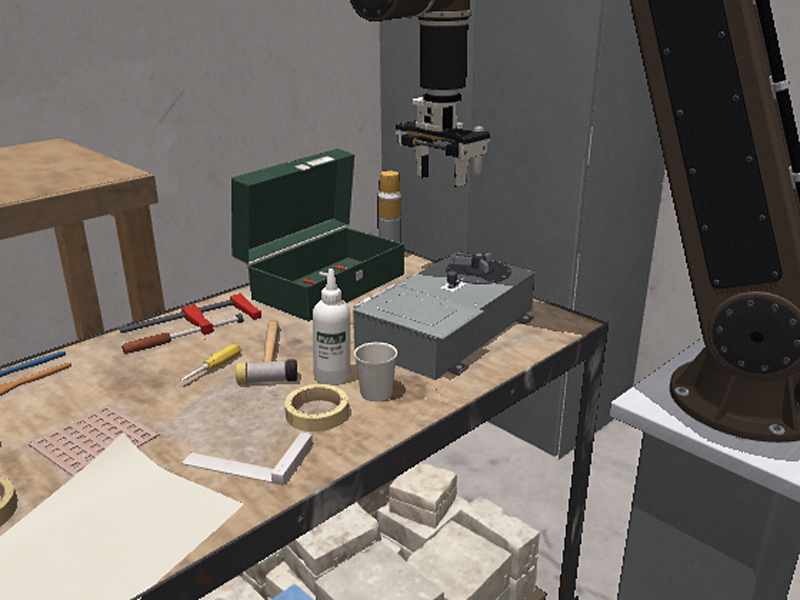

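The box sits in side view around (365–490, 220–370) with the dial at (420,238) and the knob at (418,258). The bottle and cup are at (368,390) and (440,395), close to its left side. I'll use the wrist camera for detail.

```bash
python3 - <<'E'
from h import *
c=cap('wrist','w0'); print(c['K'],c['rvec'],c['tvec'])
cv2.imwrite('pics/w0x.png',cv2.resize(c['image'],(800,600),interpolation=cv2.INTER_CUBIC))
E
```

```text
[[325.1922621    0.         276.18430134]
 [  0.         325.1922621  213.26076744]
 [  0.           0.           1.        ]] [1.99445409e-03 3.11228750e+00 4.14892220e-01] [ 0.67390594 -0.03294474  0.39072556]
```

View pics/w0x.png

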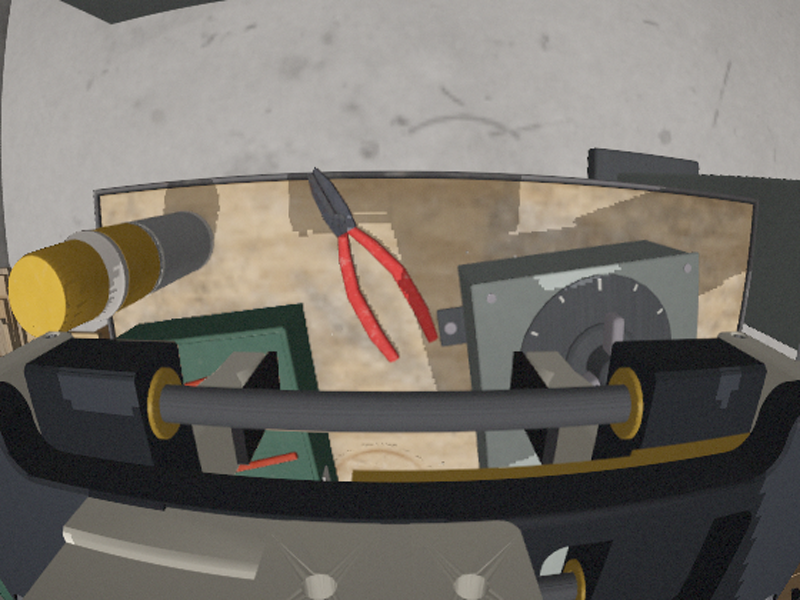

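The wrist view looks towards −y: deck corners are near (462,285) and (697,270), and the dial plate is around (598,330), partly hidden by a finger. I'll crop the scene and side views of the box, enlarged.

```bash
python3 - <<'E'
import cv2
a=cv2.imread('pics/s0.png');b=cv2.imread('pics/d0.png')
# scene crop x 235..385,y 165..275 ; side crop x 235..355,y 145..270
cv2.imwrite('pics/sc.png',cv2.resize(a[165:275,235:385],(750,550),interpolation=cv2.INTER_CUBIC))
cv2.imwrite('pics/dc.png',cv2.resize(b[145:265,230:360],(650,600),interpolation=cv2.INTER_CUBIC))
E
```

```text
(no output)
```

View pics/sc.png

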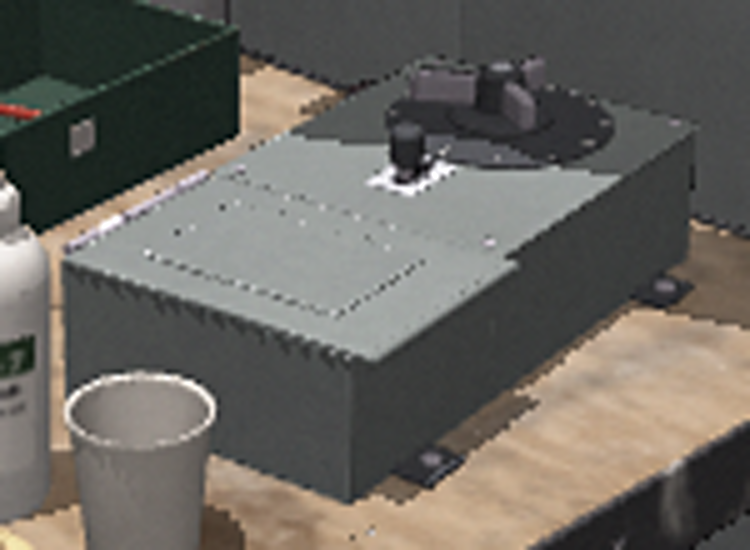

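View pics/dc.png

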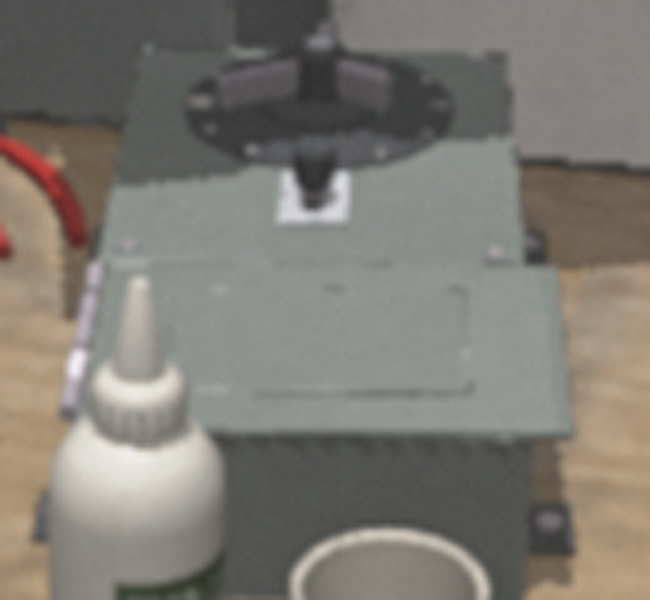

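```bash
cat >> h.py <<'E'
def load(f): return dict(np.load('pics/'+f+'.npz'))
def b2w(p,P):
    P=np.atleast_2d(np.array(P,float)); c,s=np.cos(p[2]),np.sin(p[2])
    return np.c_[p[0]+c*P[:,0]-s*P[:,1], p[1]+s*P[:,0]+c*P[:,1], P[:,2]]
E
python3 - <<'E'
from h import *
from scipy.optimize import least_squares
S,D=load('s0'),load('d0')
sd=[((-.09,-.172,.084),(508,52)),((.09,-.172,.084),(146,50)),((-.102,.174,.085),(571,434)),((-.102,.0455,.085),(557,267)),((0,-.01,.114),(316,150)),((0,-.105,.119),(320,40)),((0,-.105,.087),(319.5,115))]
ss=[((-.09,.1725,0),(350,502)),((-.09,-.172,.084),(694,125)),((0,-.01,.114),(406,127)),((0,-.105,.119),(500,68)),((0,-.105,.087),(500,114)),((-.102,.174,.085),(375,358)),((-.102,.0455,.085),(517,265))]
def res(p):
    o=[]
    for c,l,off in((D,sd,(230,145)),(S,ss,(235,165))):
        o.append(proj(c,b2w(p,[a for a,_ in l]))-(np.array([b for _,b in l])/5+off))
    return np.vstack(o)
f=least_squares(lambda p:res(p).ravel(),[.55,-.1,0],loss='soft_l1')
print(f.x.round(4),np.rad2deg(f.x[2]));print(res(f.x).round(1).tolist())
p=f.x; np.save('box.npy',p)
print('dial',b2w(p,(0,-.105,.084)),'knob',b2w(p,(0,-.01,.1035)))
# other objects (feet), side image 800-scale px *0.7
for n,uv,z in(('bottle foot front',(368,433),0),('bottle spout',(366,290),.202),('cup rim',(441,377),.076),('tape',(407,462),.025)):
    P=onz(D,uv[0]*.7,uv[1]*.7,z); q=np.linalg.inv([[np.cos(p[2]),-np.sin(p[2])],[np.sin(p[2]),np.cos(p[2])]])@(P[:2]-p[:2]); print(n,P.round(3),'box',q.round(3))
# pointer tip per angle: overlay on side crop for candidates
for th in(-50,-40,-30,-20,-10):
    a=np.deg2rad(th); P=[(L*np.cos(a+k),-.105-L*np.sin(a+k),.114) for L,k in((.052,0),(.04,2*np.pi/3),(.04,4*np.pi/3))]
    print(th,((proj(D,b2w(p,P))-(230,145))*5).round().tolist(),((proj(S,b2w(p,P))-(235,165))*5).round().tolist())
E
```

```text
[0.5018 0.1611 0.1569] 8.988389028971728
[[-0.5, 0.2], [-0.6, -0.3], [0.4, 0.3], [-0.6, 0.3], [0.1, -1.1], [0.3, 0.6], [0.3, -2.1], [0.1, 1.3], [0.9, -0.6], [0.2, 0.1], [0.2, -0.6], [-0.2, 0.8], [-0.5, 0.5], [-0.2, -0.5]]
dial [[0.5181676  0.05742306 0.084     ]] knob [[0.50332535 0.15125647 0.1035    ]]
bottle foot front [0.514 0.452 0.   ] box [0.057 0.285]
bottle spout [0.514 0.437 0.202] box [0.055 0.271]
cup rim [0.427 0.418 0.076] box [-0.034  0.265]
tape [0.45  0.52  0.025] box [0.005 0.363]
-50 [[246.0, 89.0], [294.0, 19.0], [406.0, 60.0]] [[411.0, 82.0], [514.0, 48.0], [556.0, 93.0]]
-40 [[233.0, 82.0], [309.0, 18.0], [402.0, 66.0]] [[408.0, 76.0], [526.0, 50.0], [547.0, 96.0]]
-30 [[222.0, 75.0], [323.0, 17.0], [395.0, 72.0]] [[407.0, 70.0], [537.0, 52.0], [536.0, 98.0]]
-20 [[215.0, 67.0], [337.0, 18.0], [387.0, 77.0]] [[410.0, 64.0], [548.0, 55.0], [524.0, 100.0]]
-10 [[211.0, 59.0], [351.0, 20.0], [376.0, 82.0]] [[415.0, 59.0], [556.0, 59.0], [512.0, 101.0]]
```

```bash
cat >> h.py <<'E'
import os
box=np.load('box.npy') if os.path.exists('box.npy') else None
def cmd(): return np.array(json.load(open('cmd.json')))   # x,y,z,yaw(deg), tool straight down
def setcmd(c): json.dump([float(v) for v in c],open('cmd.json','w'))
def gen(pts, jaw=0):
    """pts: list of [x,y,z,yaw] -> prints calls of <=5 rows"""
    c=cmd()
    for i in range(0,len(pts),5):
        y=np.deg2rad(c[3]); ax=np.array([[np.cos(y),np.sin(y),0],[np.sin(y),-np.cos(y),0],[0,0,-1]])
        rows=[];prev=c
        for q in pts[i:i+5]:
            q=np.array(q,float); dp=(ax@(q[:3]-c[:3])*1000).round(1); ro=round(np.deg2rad(c[3]-q[3]),3)
            if np.linalg.norm(q[:3]-prev[:3])>.0625 or abs(q[3]-prev[3])>10.7: print('!! limit',q,prev)
            rows.append({"dp":[float(v) for v in dp],"roll":float(ro),"jaw":jaw}); prev=q
        print(json.dumps(rows))
        c=np.r_[c[:3]+ax.T@np.array(rows[-1]["dp"])/1000, c[3]-np.rad2deg(rows[-1]["roll"])]
    setcmd(c); print('cmd',c.round(4))
def lin(a,b,n):
    a,b=np.array(a,float),np.array(b,float); return [a+(b-a)*k/n for k in range(1,n+1)]
def dialpt(phi,roll,R=.038,z=.113):
    """phi deg clockwise; roll deg clockwise of tool y line from box x"""
    a=np.deg2rad(phi); P=b2w(box,(R*np.cos(a),-.105-R*np.sin(a),z))[0]
    return np.r_[P,-90+np.rad2deg(box[2])-roll]
E
python3 - <<'E'
from h import *
setcmd([.675,0,.241,-90])
print(dialpt(150,0))
gen(lin(cmd(),dialpt(150,0,z=.165),5)); 
E
```

```text
[ 4.88631213e-01  3.35148751e-02  1.13000000e-01 -8.10116110e+01]
[{"dp": [-6.7, 37.3, 15.2], "roll": -0.031, "jaw": 0}, {"dp": [-13.4, 74.5, 30.4], "roll": -0.063, "jaw": 0}, {"dp": [-20.1, 111.8, 45.6], "roll": -0.094, "jaw": 0}, {"dp": [-26.8, 149.1, 60.8], "roll": -0.126, "jaw": 0}, {"dp": [-33.5, 186.4, 76.0], "roll": -0.157, "jaw": 0}]
cmd [ 4.88600e-01  3.35000e-02  1.65000e-01 -8.10046e+01]
```

Emit:
{"method": "send_rows", "body": {
  "steps": [
    {"dp":[-6.7,37.3,15.2],"roll":-0.031,"jaw":0},
    {"dp":[-13.4,74.5,30.4],"roll":-0.063,"jaw":0},
    {"dp":[-20.1,111.8,45.6],"roll":-0.094,"jaw":0},
    {"dp":[-26.8,149.1,60.8],"roll":-0.126,"jaw":0},
    {"dp":[-33.5,186.4,76.0],"roll":-0.157,"jaw":0}
  ],
  "newtons": 10
}}

```text
time_s: 0.78
tcp_pos: [0.4872, 0.0335, 0.1639]
eef_rot: [180.0, 0.0, -81.0]
contact_force: [-0.1, 0.6, 0.3]
gripper_width: 0.0432
gripper_force: 0.0
```

Emit:
{"method": "send_rows", "body": {
  "steps": [
    {"dp":[0,0,0],"roll":0,"jaw":0},
    {"dp":[0,0,0],"roll":0,"jaw":0}
  ]
}}

```text
time_s: 1.02
tcp_pos: [0.4893, 0.0337, 0.1652]
eef_rot: [-179.9, 0.0, -81.0]
contact_force: [1.3, 0.7, 1.1]
gripper_width: 0.0233
gripper_force: 0.0
```

```bash
cat >> h.py <<'E'
def fproj(c,P):
    R=cv2.Rodrigues(np.array(c['rvec'],float))[0]; X=np.array(P,float).reshape(-1,3)@R.T+np.array(c['tvec']).ravel()
    rr=np.hypot(X[:,0],X[:,1]); th=np.arctan2(rr,X[:,2]); K=np.array(c['K']); s=K[0,0]*th/np.maximum(rr,1e-9)
    return np.c_[K[0,2]+s*X[:,0],K[1,2]+s*X[:,1]]
def model(th):
    """list of polylines (box->world) : plate, marks, arms"""
    L=[]; t=np.linspace(0,2*np.pi,73)
    L.append(np.c_[.064*np.cos(t),-.105+.064*np.sin(t),0*t+.087])
    for k in range(12):
        a=k*np.pi/6; L.append(np.array([(q*np.cos(a),-.105-q*np.sin(a),.087) for q in(.052,.062)]))
    for k,q in((0,.052),(1,.04),(2,.04)):
        a=np.deg2rad(th+120*k); u=np.array([np.cos(a),-np.sin(a)]); n=np.array([-u[1],u[0]])*.00475
        for s in (-1,1): L.append(np.array([[*(u*.014+s*n+[0,-.105]),.114],[*(u*(q if k else .046)+s*n+[0,-.105]),.114]]))
        L.append(np.array([[*(u*.0+[0,-.105]),.114],[*(u*q+[0,-.105]),.114]]))
    L.append(np.array([(-.09,.043,.084),(-.09,-.172,.084),(.09,-.172,.084),(.09,.043,.084)]))
    t2=t; L.append(np.c_[.0095*np.cos(t2),-.010+.0095*np.sin(t2),0*t2+.114])
    return [b2w(box,l) for l in L]
def overlay(c,f,th,crop,size,fish=False):
    k=size[0]/(crop[2]-crop[0]); im=c['image'][crop[1]:crop[3],crop[0]:crop[2]]; im=cv2.resize(im,size,interpolation=cv2.INTER_CUBIC)
    for l in model(th):
        q=((fproj(c,l) if fish else proj(c,l))-crop[:2])*k; cv2.polylines(im,[q.round().astype(int)],False,(0,255,255),1)
    cv2.imwrite('pics/'+f+'.png',im)
E
python3 - <<'E'
from h import *
s=r.get_state(); print(s['time_s'],s['tcp_pos'],s['eef_rot'],s['gripper_width'])
c=cap('wrist','w1'); d=cap('side','d1')
overlay(c,'w1o',-30,(0,0,560,420),(800,600),True)
E
```

```text
1.025 [0.48934156 0.03372797 0.16515005] [-1.79927258e+02  9.56807060e-04 -8.09801030e+01] 0.023270055923829105
```

View pics/w1o.png

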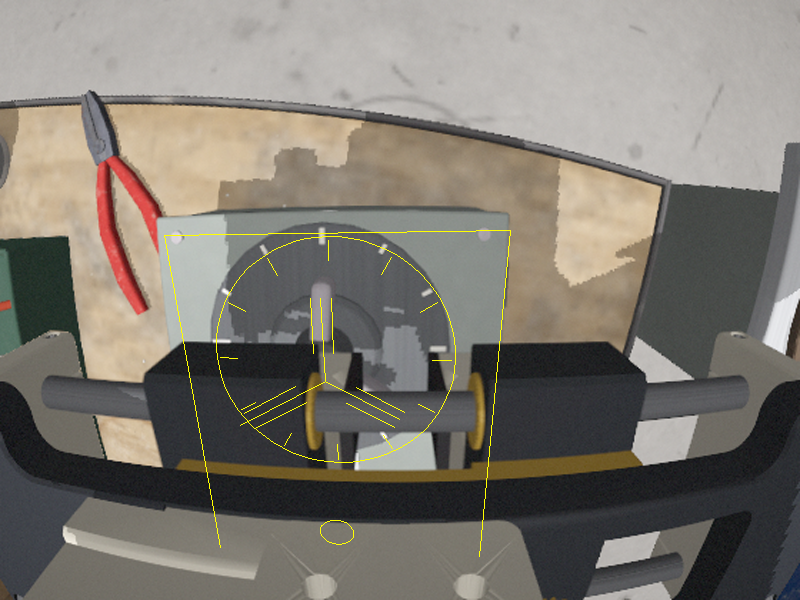

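The overlay lies about 5 px right of and 16 px below the real plate, so the fit needs refining. Read off at 800 scale: deck corners (157,218) and (509,213); marks 1 (226,293), 2 (265,250), 4 (384,249), 5 (427,294) and 8 (386,440).

```bash
python3 - <<'E'
from h import *
from scipy.optimize import least_squares
W=load('w1')
m=lambda k:(.057*np.cos(k*np.pi/6),-.105-.057*np.sin(k*np.pi/6),.087)
pts=[((.09,-.172,.084),(157,218)),((-.09,-.172,.084),(509,213)),(m(1),(226,293)),(m(2),(265,250)),(m(4),(384,249)),(m(5),(427,294)),(m(8),(386,440))]
res=lambda p:fproj(W,b2w(p,[a for a,_ in pts]))-np.array([b for _,b in pts])/1.4286
f=least_squares(lambda p:res(p).ravel(),box); print(f.x.round(4),np.rad2deg(f.x[2]),'was',box.round(4)); print(res(f.x).round(1).tolist())
print('dial',b2w(f.x,(0,-.105,.087)),b2w(box,(0,-.105,.087)))
# residual of wrist fit in side & scene
W0=load('w0')
print('w0 corners (obs 462,285 / 697,270)',(fproj(W0,b2w(f.x,[(.09,-.172,.084),(-.09,-.172,.084)]))*1.4286).round(),(fproj(W0,b2w(box,[(.09,-.172,.084),(-.09,-.172,.084)]))*1.4286).round())
R=cv2.Rodrigues(W['rvec'])[0]; print('cam',-R.T@W['tvec'].ravel(),R[2])
E
```

```text
[0.5056 0.1542 0.1527] 8.751094433446752 was [0.5018 0.1611 0.1569]
[[1.9, 2.0], [-1.4, 2.2], [3.8, -0.4], [1.8, 1.0], [-1.3, 1.1], [-1.8, -1.0], [-2.1, -6.9]]
dial [[0.52154352 0.05042892 0.087     ]] [[0.5181676  0.05742306 0.087     ]]
w0 corners (obs 462,285 / 697,270) [[474. 287.]
 [698. 254.]] [[478. 297.]
 [700. 263.]]
cam [ 0.49995725 -0.03666844  0.30980786] [-0.04009456  0.25907557 -0.9650245 ]
```

```bash
python3 - <<'E'
from h import *
from scipy.optimize import least_squares
W,S,D,W0=load('w1'),load('s0'),load('d0'),load('w0')
m=lambda k,q=.057:(q*np.cos(k*np.pi/6),-.105-q*np.sin(k*np.pi/6),.087)
w=[((.09,-.172,.084),(157,218)),((-.09,-.172,.084),(509,213)),(m(1),(226,293)),(m(2),(265,250)),(m(4),(384,249)),(m(5),(427,294)),(m(3,.062),(322,229)),(m(3,.064),(326,222)),(m(0),(221,343)),(m(6,.062),(447,349))]
w0=[((.09,-.172,.084),(460,282)),((-.09,-.172,.084),(697,272))]
sd=[((-.09,-.172,.084),(508,52)),((.09,-.172,.084),(146,50)),((-.102,.174,.085),(571,434)),((-.102,.0455,.085),(557,267)),((0,-.01,.114),(316,150)),((0,-.105,.119),(320,40))]
ss=[((-.09,.1725,0),(350,502)),((-.09,-.172,.084),(694,125)),((0,-.01,.114),(406,127)),((0,-.105,.119),(500,68)),((-.102,.174,.085),(375,358)),((-.102,.0455,.085),(517,265))]
sets=[(W,w,lambda u:u/1.4286,fproj,0),(W0,w0,lambda u:u/1.4286,fproj,0),(D,sd,lambda u:u/5+(230,145),proj,1),(S,ss,lambda u:u/5+(235,165),proj,2)]
def res(x,full=False):
    o=[]
    for c,l,g,pr,i in sets:
        c=dict(c); rv=x[3+6*i:6+6*i]*.01; tv=x[6+6*i:9+6*i]*.002
        Rd=cv2.Rodrigues(rv)[0]; R=cv2.Rodrigues(c['rvec'])[0]
        c['rvec']=cv2.Rodrigues(Rd@R)[0]; c['tvec']=Rd@c['tvec'].ravel()+tv
        o.append(pr(c,b2w(x[:3],[a for a,_ in l]))-g(np.array([b for _,b in l],float)))
    if full: return o
    return np.r_[np.vstack(o).ravel()/.7, x[3:]]
f=least_squares(res,np.r_[box,np.zeros(18)],loss='soft_l1'); 
print(f.x[:3].round(4),f.x[3:].round(2)); [print(o.round(1).tolist()) for o in res(f.x,True)]
J=np.linalg.inv(f.jac.T@f.jac); print('sd',np.sqrt(np.diag(J))[:3])
print('dial',b2w(f.x[:3],(0,-.105,.087)))
np.save('box.npy',f.x[:3])
E
```

```text
[0.5027 0.1529 0.1544] [-0.05 -1.27  1.18  0.01  0.64 -1.15 -0.28  0.02 -0.15 -0.07  0.29 -0.18
 -0.2  -0.37  0.14  0.14 -0.1   0.19]
[[-0.0, 0.0], [-0.1, 3.2], [2.2, -1.1], [0.9, 0.3], [-1.0, 1.3], [-1.6, -0.1], [0.8, -3.3], [-2.0, -1.3], [-0.6, 0.6], [0.3, -0.2]]
[[9.1, 4.2], [-0.2, -10.1]]
[[-0.4, 0.4], [-0.1, -0.1], [0.1, -0.4], [-0.6, 0.1], [0.3, -1.1], [0.5, 0.7]]
[[-0.0, 0.9], [0.6, -0.2], [0.2, 0.2], [0.1, -0.3], [-0.5, 0.2], [-0.3, -0.5]]
sd [0.00227697 0.0028451  0.00518928]
dial [[0.51886618 0.04911141 0.087     ]]
```

```bash
python3 - <<'E'
import numpy as np; np.save('box.npy',[.504,.1538,np.deg2rad(8.8)])
E
python3 - <<'E'
from h import *
p=lin(cmd(),dialpt(150,15,z=.150),2)+lin(dialpt(150,15,z=.15),dialpt(150,30),3)
gen(p)
ph=list(np.arange(180,1060,30))+[1070,1080,1086]
print(len(ph)); gen([dialpt(a,30) for a in ph])
E
```

```text
[{"dp": [3.7, -0.3, 7.5], "roll": 0.133, "jaw": 0}, {"dp": [7.5, -0.7, 15.0], "roll": 0.265, "jaw": 0}, {"dp": [7.5, -0.7, 27.3], "roll": 0.352, "jaw": 0}, {"dp": [7.5, -0.7, 39.7], "roll": 0.44, "jaw": 0}, {"dp": [7.5, -0.7, 52.0], "roll": 0.527, "jaw": 0}]
cmd [ 4.905000e-01  2.620000e-02  1.130000e-01 -1.111994e+02]
33
[{"dp": [-13.9, 13.9, -0.0], "roll": 0.0, "jaw": 0}, {"dp": [-32.9, 19.0, -0.0], "roll": 0.0, "jaw": 0}, {"dp": [-51.9, 13.9, -0.0], "roll": 0.0, "jaw": 0}, {"dp": [-65.8, 0.0, -0.0], "roll": 0.0, "jaw": 0}, {"dp": [-70.9, -19.0, -0.0], "roll": 0.0, "jaw": 0}]
[{"dp": [5.1, -19.0, -0.0], "roll": 0.0, "jaw": 0}, {"dp": [19.0, -32.9, -0.0], "roll": 0.0, "jaw": 0}, {"dp": [38.0, -38.0, -0.0], "roll": 0.0, "jaw": 0}, {"dp": [57.0, -32.9, -0.0], "roll": 0.0, "jaw": 0}, {"dp": [70.9, -19.0, -0.0], "roll": 0.0, "jaw": 0}]
[{"dp": [5.1, 19.0, -0.0], "roll": 0.0, "jaw": 0}, {"dp": [-0.0, 38.0, -0.0], "roll": 0.0, "jaw": 0}, {"dp": [-13.9, 51.9, -0.0], "roll": 0.0, "jaw": 0}, {"dp": [-32.9, 57.0, -0.0], "roll": 0.0, "jaw": 0}, {"dp": [-51.9, 51.9, -0.0], "roll": 0.0, "jaw": 0
[... 301 characters left out ...]
 0.0, "jaw": 0}, {"dp": [32.9, 19.0, -0.0], "roll": 0.0, "jaw": 0}, {"dp": [38.0, 38.0, -0.0], "roll": 0.0, "jaw": 0}, {"dp": [32.9, 57.0, -0.0], "roll": 0.0, "jaw": 0}, {"dp": [19.0, 70.9, -0.0], "roll": 0.0, "jaw": 0}]
[{"dp": [-19.0, 5.1, -0.0], "roll": 0.0, "jaw": 0}, {"dp": [-38.0, 0.0, -0.0], "roll": 0.0, "jaw": 0}, {"dp": [-51.9, -13.9, -0.0], "roll": 0.0, "jaw": 0}, {"dp": [-57.0, -32.9, -0.0], "roll": 0.0, "jaw": 0}, {"dp": [-51.9, -51.9, -0.0], "roll": 0.0, "jaw": 0}]
[{"dp": [8.4, -10.1, -0.0], "roll": 0.0, "jaw": 0}, {"dp": [13.9, -13.9, -0.0], "roll": 0.0, "jaw": 0}, {"dp": [17.4, -15.7, -0.0], "roll": 0.0, "jaw": 0}]
cmd [ 5.580000e-01  5.190000e-02  1.130000e-01 -1.111994e+02]
```

Emit:
{"method": "send_rows", "body": {
  "steps": [
    {"dp":[3.7,-0.3,7.5],"roll":0.133,"jaw":0},
    {"dp":[7.5,-0.7,15.0],"roll":0.265,"jaw":0},
    {"dp":[7.5,-0.7,27.3],"roll":0.352,"jaw":0},
    {"dp":[7.5,-0.7,39.7],"roll":0.44,"jaw":0},
    {"dp":[7.5,-0.7,52.0],"roll":0.527,"jaw":0}
  ]
}}

```text
time_s: 1.75
tcp_pos: [0.4914, 0.0261, 0.1122]
eef_rot: [-180.0, 0.0, -111.4]
contact_force: [0.5, -0.6, 0.2]
gripper_width: 0.0005
gripper_force: 0.0
```

Emit:
{"method": "send_rows", "body": {
  "steps": [
    {"dp":[-13.9,13.9,0],"roll":0.0,"jaw":0},
    {"dp":[-32.9,19.0,0],"roll":0.0,"jaw":0},
    {"dp":[-51.9,13.9,0],"roll":0.0,"jaw":0},
    {"dp":[-65.8,0.0,0],"roll":0.0,"jaw":0},
    {"dp":[-70.9,-19.0,0],"roll":0.0,"jaw":0}
  ]
}}

```text
time_s: 2.38
tcp_pos: [0.5341, 0.0865, 0.1121]
eef_rot: [179.9, -0.0, -111.2]
contact_force: [-2.7, 0.8, 0.1]
gripper_width: 0.0004
gripper_force: 1.3
```

```bash
python3 - <<'E'
from h import *
c=cap('side','d2'); s=cap('scene','s2')
a=cv2.resize(c['image'][140:200,250:350],(800,480),interpolation=cv2.INTER_CUBIC)
cv2.imwrite('pics/d2c.png',a)
E
```

Emit:
{"method": "send_rows", "body": {
  "steps": [
    {"dp":[5.1,-19.0,0],"roll":0.0,"jaw":0},
    {"dp":[19.0,-32.9,0],"roll":0.0,"jaw":0},
    {"dp":[38.0,-38.0,0],"roll":0.0,"jaw":0},
    {"dp":[57.0,-32.9,0],"roll":0.0,"jaw":0},
    {"dp":[70.9,-19.0,0],"roll":0.0,"jaw":0}
  ]
}}

```text
time_s: 3.1
tcp_pos: [0.528, 0.0123, 0.1134]
eef_rot: [-179.8, 0.2, -111.2]
contact_force: [6.7, 2.6, -0.8]
gripper_width: 0.0006
gripper_force: 3.0
```

Emit:
{"method": "send_rows", "body": {
  "steps": [
    {"dp":[5.1,19.0,0],"roll":0.0,"jaw":0},
    {"dp":[0,38.0,0],"roll":0.0,"jaw":0},
    {"dp":[-13.9,51.9,0],"roll":0.0,"jaw":0},
    {"dp":[-32.9,57.0,0],"roll":0.0,"jaw":0},
    {"dp":[-51.9,51.9,0],"roll":0.0,"jaw":0}
  ]
}}

```text
time_s: 3.72
tcp_pos: [0.4937, 0.0788, 0.1121]
eef_rot: [179.8, -0.2, -111.2]
contact_force: [-3.7, -4.2, -0.7]
gripper_width: 0.0005
gripper_force: 2.4
```

Emit:
{"method": "send_rows", "body": {
  "steps": [
    {"dp":[-13.9,-13.9,0],"roll":0.0,"jaw":0},
    {"dp":[-19.0,-32.9,0],"roll":0.0,"jaw":0},
    {"dp":[-13.9,-51.9,0],"roll":0.0,"jaw":0},
    {"dp":[0,-65.8,0],"roll":0.0,"jaw":0},
    {"dp":[19.0,-70.9,0],"roll":0.0,"jaw":0}
  ]
}}

```text
time_s: 4.35
tcp_pos: [0.5571, 0.0383, 0.1125]
eef_rot: [-179.9, 0.2, -111.2]
contact_force: [3.4, 7.4, 0.1]
gripper_width: 0.0004
gripper_force: 3.2
```

Emit:
{"method": "send_rows", "body": {
  "steps": [
    {"dp":[19.0,5.1,0],"roll":0.0,"jaw":0},
    {"dp":[32.9,19.0,0],"roll":0.0,"jaw":0},
    {"dp":[38.0,38.0,0],"roll":0.0,"jaw":0},
    {"dp":[32.9,57.0,0],"roll":0.0,"jaw":0},
    {"dp":[19.0,70.9,0],"roll":0.0,"jaw":0}
  ]
}}

```text
time_s: 4.97
tcp_pos: [0.4814, 0.0439, 0.1127]
eef_rot: [180.0, -0.1, -111.2]
contact_force: [1.5, -3.8, -1.8]
gripper_width: 0.0005
gripper_force: 4.3
```

Emit:
{"method": "send_rows", "body": {
  "steps": [
    {"dp":[-19.0,5.1,0],"roll":0.0,"jaw":0},
    {"dp":[-38.0,0.0,0],"roll":0.0,"jaw":0},
    {"dp":[-51.9,-13.9,0],"roll":0.0,"jaw":0},
    {"dp":[-57.0,-32.9,0],"roll":0.0,"jaw":0},
    {"dp":[-51.9,-51.9,0],"roll":0.0,"jaw":0}
  ]
}}

```text
time_s: 5.6
tcp_pos: [0.5482, 0.0747, 0.1115]
eef_rot: [179.8, -0.1, -111.2]
contact_force: [-3.3, 3.4, -0.0]
gripper_width: 0.0005
gripper_force: 2.0
```

Emit:
{"method": "send_rows", "body": {
  "steps": [
    {"dp":[8.4,-10.1,0],"roll":0.0,"jaw":0},
    {"dp":[13.9,-13.9,0],"roll":0.0,"jaw":0},
    {"dp":[17.4,-15.7,0],"roll":0.0,"jaw":0},
    {"dp":[17.4,-15.7,0],"roll":0.0,"jaw":0}
  ]
}}

```text
time_s: 6.1
tcp_pos: [0.5579, 0.0521, 0.1127]
eef_rot: [-180.0, 0.1, -111.2]
contact_force: [-0.1, 4.5, -2.5]
gripper_width: 0.0004
gripper_force: 1.8
```

```bash
python3 - <<'E'
from h import *
s=r.get_state(); print(s['time_s'],s['tcp_pos'],s['eef_rot'],cmd())
c=cap('side','d3'); s=cap('scene','s3'); w=cap('wrist','w3')
overlay(s,'s3o',148,(295,155,375,215),(400,300)); overlay(c,'d3o',148,(255,140,335,200),(400,300))
W=cv2.resize(w['image'],(400,300))
A=lambda f:cv2.imread('pics/'+f+'.png')
raw=cv2.resize(s['image'][155:215,295:375],(400,300),interpolation=cv2.INTER_CUBIC)
cv2.imwrite('pics/m3.png',np.vstack([np.hstack([A('s3o'),A('d3o')]),np.hstack([raw,W])]))
E
```

```text
6.1 [0.55793664 0.05213338 0.11274763] [-1.79972597e+02  6.66901394e-02 -1.11226491e+02] [ 5.58032225e-01  5.19075879e-02  1.13000000e-01 -1.11199438e+02]
```

View pics/m3.png

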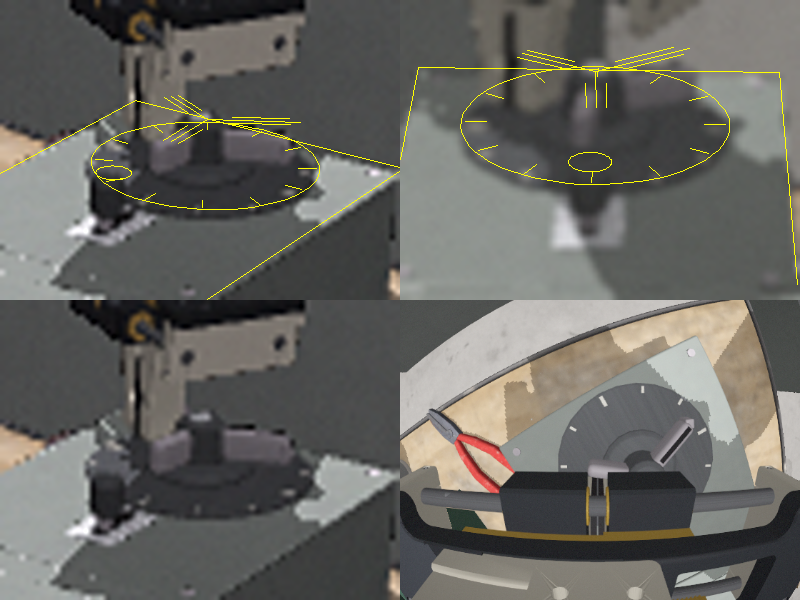

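The overlay is off by about 4 raw px in the side and scene views. The wrist view shows the pointer (black line) near mark 5 and the finger against an arm at around (598,470). I'll take an enlarged wrist crop to measure the pointer against the marks.

```bash
python3 - <<'E'
from h import *
w=load('w3'); cv2.imwrite('pics/w3c.png',cv2.resize(w['image'][100:250,200:450],(800,480),interpolation=cv2.INTER_CUBIC))
E
```

```text
(no output)
```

View pics/w3c.png

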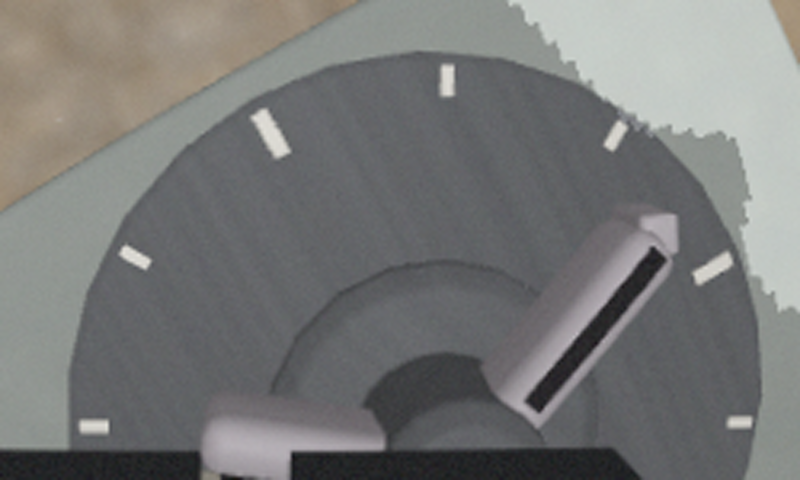

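```bash
python3 - <<'E'
from h import *
from scipy.optimize import least_squares
W=load('w3'); g=lambda u:np.array(u,float)/3.2+(200,100)
m=lambda k,q=.057:(q*np.cos(k*np.pi/6),-.105-q*np.sin(k*np.pi/6),.087)
pts=[(m(1),(94,426)),(m(2),(135,257)),(m(4),(447,80)),(m(5),(616,136)),(m(7),(740,422)),(m(3,.062),(261,113)),(m(6,.062),(732,259))]
obs=g([b for _,b in pts]); P=np.array([a for a,_ in pts])
R0=cv2.Rodrigues(W['rvec'])[0]
def cam(x):  # camera rotated by x[:3] (0.01rad) ; box pose x[3:6] ; camera height offset x[6] mm
    c=dict(W); Rd=cv2.Rodrigues(x[:3]*.01)[0]; c['rvec']=cv2.Rodrigues(Rd@R0)[0]; c['tvec']=Rd@W['tvec'].ravel(); return c
def res(x): return np.r_[(fproj(cam(x),b2w(x[3:6],P+[0,0,x[6]*.001]))-obs).ravel()/.4, x[:3], x[6]/2]
f=least_squares(res,np.r_[0,0,0,box,0]); x=f.x
print(x.round(3), 'dial',b2w(x[3:6],(0,-.105,.087)).round(4)); print((f.fun[:14]*.4).round(2))
c=cam(x)
def back(uv,z):  # fisheye back-projection to plane z, in box coords about the dial
    K=c['K']; d=(np.array(uv,float)-K[:2,2])/K[0,0]; th=np.linalg.norm(d); v=np.r_[d/th*np.sin(th),np.cos(th)]
    R=cv2.Rodrigues(c['rvec'])[0]; o=-R.T@c['tvec'].ravel(); v=R.T@v; q=o+v*(z-o[2])/v[2]
    cs,sn=np.cos(x[5]),np.sin(x[5]); e=q[:2]-x[3:5]; return np.array([cs*e[0]+sn*e[1],-sn*e[0]+cs*e[1]+.105])*1000
a,b=back(g((535,407)),.114+x[6]*.001),back(g((657,252)),.114+x[6]*.001); t=back(g((668,222)),.109)
print('line',a,b,'ang of pts',np.rad2deg(np.arctan2(-a[1],a[0])),np.rad2deg(np.arctan2(-b[1],b[0])),'dir',np.rad2deg(np.arctan2(-(b-a)[1],(b-a)[0])),'tip',t,np.rad2deg(np.arctan2(-t[1],t[0])))
tcp=r.get_state()['tcp_pos'][:2]; D=b2w(x[3:6],(0,-.105,.087))[0][:2]; e=tcp-D; cs,sn=np.cos(x[5]),np.sin(x[5]); e=np.array([cs*e[0]+sn*e[1],-sn*e[0]+cs*e[1]]); print('finger',e*1000,np.rad2deg(np.arctan2(-e[1],e[0]))%360)
E
```

```text
[-1.31  -0.521 -0.142  0.505  0.152  0.148  4.6  ] dial [[0.5209 0.0482 0.087 ]]
[ 1.08  0.32  1.29  0.62  0.31  1.81 -0.9   1.43 -1.44  0.63 -2.25 -3.38
  1.93 -1.44]
line [-13.87597251  -5.6070604 ] [-39.97420103 -16.95337319] ang of pts 157.99714755020352 157.01781706892572 dir 156.50280633016226 tip [-46.51979427 -17.01353494] 159.9111801003612
finger [37.26420068 -1.56659465] 2.4073087915339957
```

```bash
python3 - <<'E'
import numpy as np; np.save('box.npy',[.5018,.1611,.1569])
E
python3 - <<'E'
from h import *
ph=list(np.arange(1125,1420,30))+[1426,1436,1443,1448]
print(len(ph)); gen([dialpt(a,30) for a in ph])
E
```

```text
14
[{"dp": [19.0, 2.4, -0.0], "roll": -0.003, "jaw": 0}, {"dp": [36.1, 12.2, -0.0], "roll": -0.003, "jaw": 0}, {"dp": [46.0, 29.2, -0.0], "roll": -0.003, "jaw": 0}, {"dp": [46.0, 48.8, -0.0], "roll": -0.003, "jaw": 0}, {"dp": [36.2, 65.9, -0.0], "roll": -0.003, "jaw": 0}]
[{"dp": [-17.0, 9.8, -0.0], "roll": -0.0, "jaw": 0}, {"dp": [-36.7, 9.8, -0.0], "roll": -0.0, "jaw": 0}, {"dp": [-53.7, 0.0, -0.0], "roll": -0.0, "jaw": 0}, {"dp": [-63.5, -17.0, -0.0], "roll": -0.0, "jaw": 0}, {"dp": [-63.5, -36.7, -0.0], "roll": -0.0, "jaw": 0}]
[{"dp": [10.3, -17.5, -0.0], "roll": -0.0, "jaw": 0}, {"dp": [15.4, -21.7, -0.0], "roll": -0.0, "jaw": 0}, {"dp": [19.4, -24.0, -0.0], "roll": -0.0, "jaw": 0}, {"dp": [22.4, -25.4, -0.0], "roll": -0.0, "jaw": 0}]
cmd [ 5.562000e-01  5.810000e-02  1.130000e-01 -1.110276e+02]
```

Emit:
{"method": "send_rows", "body": {
  "steps": [
    {"dp":[19.0,2.4,0],"roll":-0.003,"jaw":0},
    {"dp":[36.1,12.2,0],"roll":-0.003,"jaw":0},
    {"dp":[46.0,29.2,0],"roll":-0.003,"jaw":0},
    {"dp":[46.0,48.8,0],"roll":-0.003,"jaw":0},
    {"dp":[36.2,65.9,0],"roll":-0.003,"jaw":0}
  ]
}}

```text
time_s: 6.88
tcp_pos: [0.4827, 0.0406, 0.113]
eef_rot: [-180.0, -0.1, -111.1]
contact_force: [1.1, -4.2, -0.6]
gripper_width: 0.0002
gripper_force: 1.5
```

Emit:
{"method": "send_rows", "body": {
  "steps": [
    {"dp":[-17.0,9.8,0],"roll":0,"jaw":0},
    {"dp":[-36.7,9.8,0],"roll":0,"jaw":0},
    {"dp":[-53.7,0.0,0],"roll":0,"jaw":0},
    {"dp":[-63.5,-17.0,0],"roll":0,"jaw":0},
    {"dp":[-63.5,-36.7,0],"roll":0,"jaw":0}
  ]
}}

```text
time_s: 7.5
tcp_pos: [0.5387, 0.0874, 0.1117]
eef_rot: [179.8, -0.2, -111.0]
contact_force: [-5.6, 1.8, -0.2]
gripper_width: 0.0007
gripper_force: 2.4
```

Emit:
{"method": "send_rows", "body": {
  "steps": [
    {"dp":[10.3,-17.5,0],"roll":0,"jaw":0},
    {"dp":[15.4,-21.7,0],"roll":0,"jaw":0},
    {"dp":[19.4,-24.0,0],"roll":0,"jaw":0},
    {"dp":[22.4,-25.4,0],"roll":0,"jaw":0},
    {"dp":[22.4,-25.4,0],"roll":0,"jaw":0}
  ]
}}

```text
time_s: 8.12
tcp_pos: [0.5561, 0.0579, 0.1128]
eef_rot: [-180.0, -0.0, -111.0]
contact_force: [-0.2, 0.8, -0.1]
gripper_width: 0.0006
gripper_force: 0.2
```

```bash
cat >> h.py <<'E'
def unwarp(c,f=None,uvs=(),z=.114):
    """report box-frame angle (cw deg) of raw px on plane z via the side/scene camera"""
    out=[]
    for uv in uvs:
        q=onz(c,*uv,z); e=q[:2]-box[:2]; cs,sn=np.cos(box[2]),np.sin(box[2]); e=np.array([cs*e[0]+sn*e[1],-sn*e[0]+cs*e[1]+.105]); out.append((e*1000).round(1))
    return out
def w_line(c):
    """dark line on the pointer's back in the wrist view: image angle (deg) near the pale arm"""
    im=c['image'].astype(int); g=im.sum(2)/3; pale=((g>130)&(im[...,2]>im[...,1]+3)).astype(np.uint8)
    return pale,g
E
python3 - <<'E'
from h import *
s=r.get_state(); print(s['time_s'],s['tcp_pos'],s['eef_rot'],s['contact_force'])
w=cap('wrist','w4'); s=cap('scene','s4'); d=cap('side','d4')
overlay(s,'s4o',150,(295,155,375,215),(400,300))
W=cv2.resize(w['image'][100:250,200:450],(800,480),interpolation=cv2.INTER_CUBIC)
old=cv2.resize(load('w3')['image'][100:250,200:450],(400,240)); 
cv2.imwrite('pics/m4.png',np.vstack([W[:300],np.hstack([cv2.imread('pics/s4o.png'),cv2.copyMakeBorder(old,0,60,0,0,cv2.BORDER_CONSTANT)])]))
E
```

```text
8.125 [0.55606685 0.05788868 0.11284188] [-1.79977519e+02 -6.86905099e-03 -1.11012841e+02] [-0.19428525  0.82803744 -0.11742091]
```

View pics/m4.png

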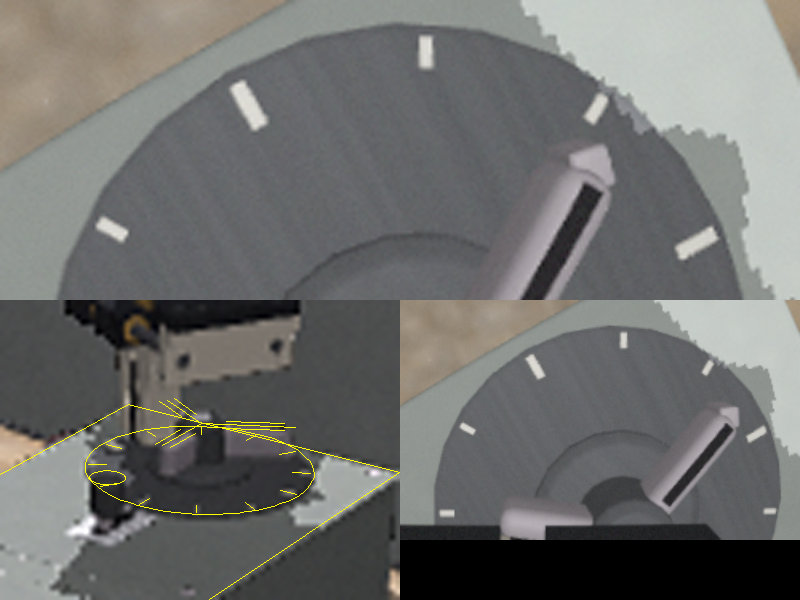

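The pointer line now runs parallel to mark 5 (30.5° against about 30° in the image), so the stop is good to about 1–2°. Next is the anticlockwise run and then clockwise to 9.

```bash
python3 - <<'E'
from h import *
ph=list(np.arange(1418,950,-30))+[946,936,928,922,922]
gen([dialpt(a,max(0,30-6*(i+1))) for i,a in enumerate(ph)])
print(); ph=list(np.arange(952,1190,30))+[1192,1200,1205,1208,1208]
gen([dialpt(a,-min(30,6*(i+1))) for i,a in enumerate(ph)])
E
```

```text
[{"dp": [-15.7, 11.8, -0.0], "roll": -0.105, "jaw": 0}, {"dp": [-23.4, 30.0, -0.0], "roll": -0.21, "jaw": 0}, {"dp": [-21.0, 49.5, -0.0], "roll": -0.314, "jaw": 0}, {"dp": [-9.1, 65.2, -0.0], "roll": -0.419, "jaw": 0}, {"dp": [9.0, 72.9, -0.0], "roll": -0.524, "jaw": 0}]
[{"dp": [18.1, 7.7, -0.0], "roll": 0.0, "jaw": 0}, {"dp": [37.6, 5.3, -0.0], "roll": 0.0, "jaw": 0}, {"dp": [53.4, -6.6, -0.0], "roll": 0.0, "jaw": 0}, {"dp": [61.0, -24.7, -0.0], "roll": 0.0, "jaw": 0}, {"dp": [58.6, -44.2, -0.0], "roll": 0.0, "jaw": 0}]
[{"dp": [-11.8, -15.7, -0.0], "roll": 0.0, "jaw": 0}, {"dp": [-29.9, -23.4, -0.0], "roll": 0.0, "jaw": 0}, {"dp": [-49.4, -21.0, -0.0], "roll": 0.0, "jaw": 0}, {"dp": [-65.1, -9.2, -0.0], "roll": 0.0, "jaw": 0}, {"dp": [-72.8, 8.9, -0.0], "roll": 0.0, "jaw": 0}]
[{"dp": [2.4, 19.6, -0.0], "roll": 0.0, "jaw": 0}, {"dp": [10.3, 31.7, -0.0], "roll": 0.0, "jaw": 0}, {"dp": [15.3, 36.1, -0.0], "roll": 0.0, "jaw": 0}, {"dp": [19.8, 38.9, -0.0], "roll": 0.0, "jaw": 0}, {"dp": [23.4, 40.6, -0.0], "roll": 0.0, "jaw": 0}]
[{"dp": [-0.0, -0.0, -0.0], "roll": 0.0, "jaw": 0}]
cmd [ 4.81100e-01  6.59000e-02  1.13000e-01 -8.10046e+01]

[{"dp": [-15.7, -11.9, -0.0], "roll": -0.105, "jaw": 0}, {"dp": [-23.4, -30.0, -0.0], "roll": -0.209, "jaw": 0}, {"dp": [-21.0, -49.5, -0.0], "roll": -0.314, "jaw": 0}, {"dp": [-9.2, -65.2, -0.0], "roll": -0.419, "jaw": 0}, {"dp": [8.9, -72.9, -0.0], "roll": -0.523, "jaw": 0}]
[{"dp": [15.7, 11.8, -0.0], "roll": -0.0, "jaw": 0}, {"dp": [23.4, 29.9, -0.0], "roll": -0.0, "jaw": 0}, {"dp": [21.0, 49.5, -0.0], "roll": -0.0, "jaw": 0}, {"dp": [9.2, 65.2, -0.0], "roll": -0.0, "jaw": 0}, {"dp": [4.8, 68.1, -0.0], "roll": -0.0, "jaw": 0}]
[{"dp": [-2.9, 1.6, -0.0], "roll": -0.0, "jaw": 0}, {"dp": [-4.7, 2.4, -0.0], "roll": -0.0, "jaw": 0}, {"dp": [-4.7, 2.4, -0.0], "roll": -0.0, "jaw": 0}]
cmd [ 4.99800e-01  2.41000e-02  1.13000e-01 -5.10389e+01]
```

Emit:
{"method": "send_rows", "body": {
  "steps": [
    {"dp":[-15.7,11.8,0],"roll":-0.105,"jaw":0},
    {"dp":[-23.4,30.0,0],"roll":-0.21,"jaw":0},
    {"dp":[-21.0,49.5,0],"roll":-0.314,"jaw":0},
    {"dp":[-9.1,65.2,0],"roll":-0.419,"jaw":0},
    {"dp":[9.0,72.9,0],"roll":-0.524,"jaw":0}
  ]
}}

```text
time_s: 8.9
tcp_pos: [0.485, 0.0765, 0.113]
eef_rot: [-179.9, 0.0, -80.7]
contact_force: [0.3, 1.2, 0.7]
gripper_width: 0.0
gripper_force: 0.7
```

Emit:
{"method": "send_rows", "body": {
  "steps": [
    {"dp":[18.1,7.7,0],"roll":0.0,"jaw":0},
    {"dp":[37.6,5.3,0],"roll":0.0,"jaw":0},
    {"dp":[53.4,-6.6,0],"roll":0.0,"jaw":0},
    {"dp":[61.0,-24.7,0],"roll":0.0,"jaw":0},
    {"dp":[58.6,-44.2,0],"roll":0.0,"jaw":0}
  ]
}}

```text
time_s: 9.52
tcp_pos: [0.5363, 0.0228, 0.1119]
eef_rot: [179.8, -0.1, -81.2]
contact_force: [-2.5, -0.9, 0.3]
gripper_width: 0.0002
gripper_force: 1.2
```

Emit:
{"method": "send_rows", "body": {
  "steps": [
    {"dp":[-11.8,-15.7,0],"roll":0.0,"jaw":0},
    {"dp":[-29.9,-23.4,0],"roll":0.0,"jaw":0},
    {"dp":[-49.4,-21.0,0],"roll":0.0,"jaw":0},
    {"dp":[-65.1,-9.2,0],"roll":0.0,"jaw":0},
    {"dp":[-72.8,8.9,0],"roll":0.0,"jaw":0}
  ]
}}

```text
time_s: 10.15
tcp_pos: [0.5181, 0.0969, 0.1131]
eef_rot: [-179.8, 0.0, -81.0]
contact_force: [4.2, 0.5, -0.7]
gripper_width: 0.0007
gripper_force: 1.5
```

Emit:
{"method": "send_rows", "body": {
  "steps": [
    {"dp":[2.4,19.6,0],"roll":0.0,"jaw":0},
    {"dp":[10.3,31.7,0],"roll":0.0,"jaw":0},
    {"dp":[15.3,36.1,0],"roll":0.0,"jaw":0},
    {"dp":[19.8,38.9,0],"roll":0.0,"jaw":0},
    {"dp":[23.4,40.6,0],"roll":0.0,"jaw":0}
  ]
}}

```text
time_s: 10.78
tcp_pos: [0.4815, 0.0657, 0.1127]
eef_rot: [-180.0, 0.0, -81.0]
contact_force: [1.6, 3.3, 2.1]
gripper_width: 0.0005
gripper_force: 1.4
```

Emit:
{"method": "send_rows", "body": {
  "steps": [
    {"dp":[0,0,0],"roll":0.0,"jaw":0}
  ]
}}

```text
time_s: 10.9
tcp_pos: [0.4812, 0.0654, 0.1125]
eef_rot: [180.0, -0.0, -81.0]
contact_force: [-0.6, 0.9, 0.5]
gripper_width: 0.0004
gripper_force: 0.4
```

```bash
python3 - <<'E'
from h import *
s=r.get_state(); print(s['time_s'],s['tcp_pos'],s['eef_rot'],s['contact_force'])
w=cap('wrist','w5'); cap('scene','s5'); cap('side','d5')
E
```

```text
10.9 [0.48121772 0.06537061 0.11246331] [ 1.79977852e+02 -2.32424432e-02 -8.10422235e+01] [-0.57553737  0.94629735  0.47805792]
```

```bash
cat >> h.py <<'E'
def blobs(mask,amin,amax):
    n,lab,st,ce=cv2.connectedComponentsWithStats(mask.astype(np.uint8)); out=[]
    for i in range(1,n):
        if amin<=st[i,4]<=amax:
            ys,xs=np.nonzero(lab==i); (w,v)=np.linalg.eigh(np.cov(np.c_[xs,ys].T)); d=v[:,1]
            out.append((ce[i].round(1).tolist(), int(st[i,4]), round(float(np.sqrt(w[1]/max(w[0],.01))),1), round(float(np.rad2deg(np.arctan2(d[0],-d[1]))%180),1)))
    return out
def dialview(f):
    im=load(f)['image']; g=im.astype(int).mean(2); h=im[:230]
    big=cv2.resize(h,None,fx=3,fy=3,interpolation=cv2.INTER_CUBIC).astype(int); G=big.mean(2); sat=big.max(2)-big.min(2)
    print(f,'white',[b for b in blobs((G>205)&(sat<25),150,900) if b[2]>1.3])
    print('  dark',[b for b in blobs(G<62,300,3000) if b[2]>3])
E
python3 - <<'E'
from h import *
for f in('w4','w5'): dialview(f)
E
```

```text
w4 white [([999.0, 347.9], 201, 2.9, 0.5), ([832.5, 398.1], 499, 3.5, 150.2), ([1158.8, 401.7], 154, 3.4, 31.0), ([705.3, 514.7], 206, 3.1, 118.4), ([1251.9, 528.2], 255, 4.4, 58.6)]
  dark [([1086.0, 43.6], 1494, 47.4, 75.7), ([723.2, 159.7], 2018, 42.3, 68.4), ([192.9, 491.4], 1588, 10.4, 130.5), ([58.1, 523.8], 328, 41.4, 53.9), ([276.4, 635.2], 981, 16.5, 146.4)]
w5 white [([607.3, 345.8], 644, 3.0, 1.7), ([776.8, 379.3], 205, 3.1, 29.2), ([451.8, 391.4], 287, 2.4, 151.1), ([461.1, 431.3], 651, 1.6, 60.9), ([496.4, 494.8], 650, 10.0, 155.1), ([468.9, 509.6], 522, 16.4, 154.9), ([900.7, 504.1], 159, 3.0, 59.1)]
  dark [([350.0, 90.5], 420, 31.6, 88.5), ([522.2, 587.8], 1446, 5.3, 153.8)]
```

Stop 2 is within about 3° (pointer line 153.8° against mark 2 at 151.1° in the image). I'll go on clockwise to 9.

Emit:
{"method": "send_rows", "body": {
  "steps": [
    {"dp":[-15.7,-11.9,0],"roll":-0.105,"jaw":0},
    {"dp":[-23.4,-30.0,0],"roll":-0.209,"jaw":0},
    {"dp":[-21.0,-49.5,0],"roll":-0.314,"jaw":0},
    {"dp":[-9.2,-65.2,0],"roll":-0.419,"jaw":0},
    {"dp":[8.9,-72.9,0],"roll":-0.523,"jaw":0}
  ]
}}

```text
time_s: 11.68
tcp_pos: [0.5541, 0.0687, 0.1115]
eef_rot: [179.9, 0.1, -50.8]
contact_force: [-1.2, 4.4, -0.4]
gripper_width: 0.0004
gripper_force: 1.5
```

Emit:
{"method": "send_rows", "body": {
  "steps": [
    {"dp":[15.7,11.8,0],"roll":0,"jaw":0},
    {"dp":[23.4,29.9,0],"roll":0,"jaw":0},
    {"dp":[21.0,49.5,0],"roll":0,"jaw":0},
    {"dp":[9.2,65.2,0],"roll":0,"jaw":0},
    {"dp":[4.8,68.1,0],"roll":0,"jaw":0}
  ]
}}

```text
time_s: 12.3
tcp_pos: [0.5034, 0.0209, 0.1128]
eef_rot: [180.0, -0.0, -51.1]
contact_force: [3.8, -2.5, -1.9]
gripper_width: 0.0006
gripper_force: 1.8
```

Emit:
{"method": "send_rows", "body": {
  "steps": [
    {"dp":[-2.9,1.6,0],"roll":0,"jaw":0},
    {"dp":[-4.7,2.4,0],"roll":0,"jaw":0},
    {"dp":[-4.7,2.4,0],"roll":0,"jaw":0}
  ]
}}

```text
time_s: 12.68
tcp_pos: [0.4999, 0.0243, 0.1126]
eef_rot: [180.0, -0.0, -51.0]
contact_force: [1.8, -0.8, 0.5]
gripper_width: 0.0005
gripper_force: 1.0
```

```bash
python3 - <<'E'
from h import *
s=r.get_state(); print(s['time_s'],s['tcp_pos'],s['eef_rot'],s['contact_force'])
cap('wrist','w6'); cap('scene','s6'); cap('side','d6'); dialview('w6')
# retreat: back off 12 deg ccw, lift, roll to 0, go to lid side of the knob
y0=-90+np.rad2deg(box[2])
k=b2w(box,[(0,.020,.16),(0,.020,.118)])
p=[dialpt(1196,-30),dialpt(1196,-30,z=.135),dialpt(1196,-25,z=.16)]
p+=lin(p[-1],np.r_[k[0],y0],4)+lin(np.r_[k[0],y0],np.r_[k[1],y0],3)
gen(p)
E
```

```text
12.675 [0.49994961 0.02426441 0.11259934] [ 1.79993056e+02 -1.49106976e-03 -5.10278239e+01] [ 1.78190014 -0.78735126  0.51561435]
w6 white [([632.2, 491.4], 302, 2.6, 177.7)]
  dark [([396.3, 125.9], 2091, 17.2, 176.9), ([642.6, 38.5], 559, 30.5, 123.8)]
[{"dp": [7.0, -3.8, -0.0], "roll": -0.0, "jaw": 0}, {"dp": [7.0, -3.8, -22.0], "roll": -0.0, "jaw": 0}, {"dp": [7.0, -3.8, -47.0], "roll": 0.087, "jaw": 0}, {"dp": [-25.4, -27.2, -47.0], "roll": 0.196, "jaw": 0}, {"dp": [-57.8, -50.7, -47.0], "roll": 0.305, "jaw": 0}]
[{"dp": [-38.0, -12.7, -0.0], "roll": 0.109, "jaw": 0}, {"dp": [-75.9, -25.4, -0.0], "roll": 0.218, "jaw": 0}, {"dp": [-75.9, -25.4, 14.0], "roll": 0.218, "jaw": 0}, {"dp": [-75.9, -25.4, 28.0], "roll": 0.218, "jaw": 0}, {"dp": [-75.9, -25.4, 42.0], "roll": 0.218, "jaw": 0}]
cmd [  0.4987   0.1809   0.118  -81.0046]
```

Emit:
{"method": "send_rows", "body": {
  "steps": [
    {"dp":[7.0,-3.8,0],"roll":0,"jaw":0},
    {"dp":[7.0,-3.8,-22.0],"roll":0,"jaw":0},
    {"dp":[7.0,-3.8,-47.0],"roll":0.087,"jaw":0},
    {"dp":[-25.4,-27.2,-47.0],"roll":0.196,"jaw":0},
    {"dp":[-57.8,-50.7,-47.0],"roll":0.305,"jaw":0}
  ]
}}

```text
time_s: 13.45
tcp_pos: [0.503, 0.1016, 0.1597]
eef_rot: [-180.0, 0.0, -68.8]
contact_force: [-0.2, 0.6, -0.9]
gripper_width: 0.0007
gripper_force: 0.0
```

Emit:
{"method": "send_rows", "body": {
  "steps": [
    {"dp":[-38.0,-12.7,0],"roll":0.109,"jaw":0},
    {"dp":[-75.9,-25.4,0],"roll":0.218,"jaw":0},
    {"dp":[-75.9,-25.4,14.0],"roll":0.218,"jaw":0},
    {"dp":[-75.9,-25.4,28.0],"roll":0.218,"jaw":0},
    {"dp":[-75.9,-25.4,45.0],"roll":0.218,"jaw":0}
  ]
}}

```text
time_s: 14.08
tcp_pos: [0.4984, 0.1798, 0.1134]
eef_rot: [179.9, -0.0, -81.0]
contact_force: [-0.5, 0.1, -0.5]
gripper_width: 0.0005
gripper_force: 0.0
```

```bash
python3 - <<'E'
from h import *
c=cmd(); c[2]=.115; setcmd(c)
cap('wrist','w7'); cap('side','d7'); cap('scene','s7')
dialview('w7')
E
```

```text
w7 white [([778.4, 4.9], 333, 2.5, 84.8), ([520.2, 223.0], 286, 2.6, 56.4), ([637.9, 335.0], 318, 2.5, 29.8), ([806.1, 368.2], 365, 4.3, 0.3)]
  dark [([249.5, 99.5], 1703, 18.1, 166.2)]
```

Emit:
{"method": "send_rows", "body": {
  "steps": [
    {"dp":[4,0,0],"roll":0,"jaw":0},
    {"dp":[8,0,0],"roll":0,"jaw":0},
    {"dp":[12,0,0],"roll":0,"jaw":0},
    {"dp":[16,0,0],"roll":0,"jaw":0},
    {"dp":[18,0,0],"roll":0,"jaw":0}
  ]
}}

```text
time_s: 14.85
tcp_pos: [0.5016, 0.1633, 0.1148]
eef_rot: [-180.0, 0.0, -81.0]
contact_force: [-0.7, 2.5, 0.8]
gripper_width: 0.0005
gripper_force: 1.4
```

Emit:
{"method": "send_rows", "body": {
  "steps": [
    {"dp":[2,0,0],"roll":0,"jaw":0},
    {"dp":[4,0,0],"roll":0,"jaw":0},
    {"dp":[6,0,0],"roll":0,"jaw":0}
  ]
}}

```text
time_s: 15.22
tcp_pos: [0.5024, 0.1608, 0.1148]
eef_rot: [-179.9, 0.3, -81.0]
contact_force: [-11.7, 24.5, 2.6]
gripper_width: 0.0003
gripper_force: 11.9
```

Emit:
{"method": "send_rows", "body": {
  "steps": [
    {"dp":[1.5,0,0],"roll":0,"jaw":0},
    {"dp":[3,0,0],"roll":0,"jaw":0}
  ]
}}

```text
time_s: 15.48
tcp_pos: [0.5027, 0.1602, 0.1149]
eef_rot: [-179.8, 0.5, -81.0]
contact_force: [-17.2, 34.0, 2.7]
gripper_width: 0.0005
gripper_force: 17.0
```

```bash
python3 - <<'E'
from h import *
c=cmd(); y=np.deg2rad(c[3]); c[:2]+=.027*np.array([np.cos(y),np.sin(y)]); setcmd(c); print(c)
a=load('d7'); d=cap('side','d8'); s=cap('scene','s8'); w=cap('wrist','w8')
D=np.abs(a['image'].astype(int)-d['image']).max(2)>25
lid=proj(d,b2w(box,[(-.1,.05,.085),(-.1,.17,.085),(.08,.17,.085),(.08,.05,.085)])).round().astype(int)
m=np.zeros(D.shape,np.uint8); cv2.fillPoly(m,[lid],1); print('lid region changed',D[m>0].mean())
# stitched picture
A=cv2.resize(d['image'][130:250,225:365],(400,343),interpolation=cv2.INTER_CUBIC); B=cv2.resize(load('w8')['image'],(400,300)); C=cv2.resize(s['image'][150:250,280:380],(343,343),interpolation=cv2.INTER_CUBIC)
E2=cv2.resize(load('s7')['image'][150:250,280:380],(250,250),interpolation=cv2.INTER_CUBIC)
E3=cv2.resize(load('w6')['image'][90:250,180:440],(390,240),interpolation=cv2.INTER_CUBIC)
im=np.zeros((600,800,3),np.uint8); im[:343,:400]=A; im[:343,400:743]=C; im[343:593,:250]=E2; im[345:585,255:645]=E3; cv2.imwrite('pics/m8.png',im)
E
```

```text
[  0.50291632   0.15419446   0.115      -81.00456262]
lid region changed 0.026717557251908396
```

```bash
python3 - <<'E'
from h import *
w,d,s,s7=load('w8'),load('d8'),load('s8'),load('s7')
im=np.zeros((600,800,3),np.uint8)
im[:386]=cv2.resize(w['image'][:270],(800,386),interpolation=cv2.INTER_CUBIC)
f=lambda a,x,y,ww,hh,W:cv2.resize(a['image'][y:y+hh,x:x+ww],(W,212),interpolation=cv2.INTER_CUBIC)
im[388:,:270]=f(d,255,145,76,60,270); im[388:,275:530]=f(s,300,165,60,50,255); im[388:,535:790]=f(s7,300,165,60,50,255)
cv2.imwrite('pics/m9.png',im)
E
```

```text
(no output)
```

View pics/m9.png

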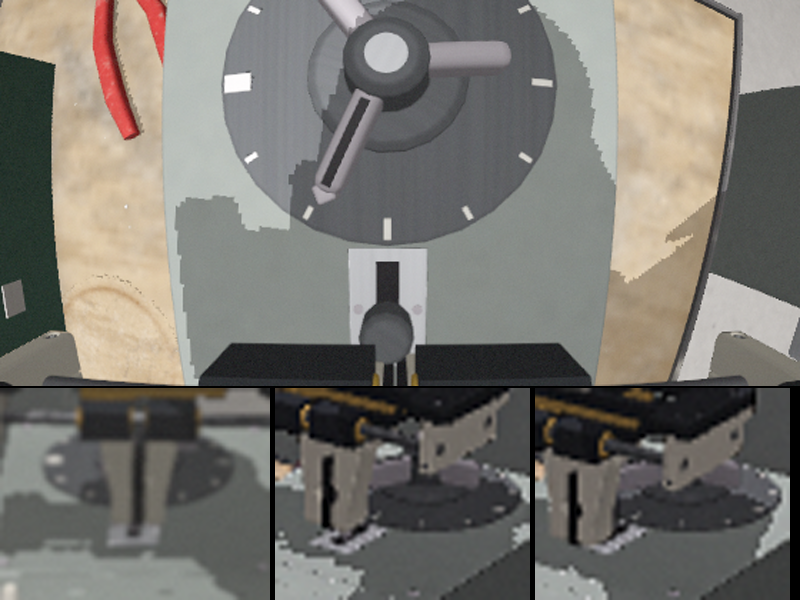

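The wrist view shows the pointer at mark 10 (tip (322,195), mark 10 at (308,213), long mark 9 at (387,228)), so the dialling is off by one mark. The knob at (386,335) has hardly moved. To see when this happened, I'll calibrate the wrist camera on these marks and read the arm angles in the earlier wrist pictures.

```bash
cat >> h.py <<'E'
from scipy.optimize import least_squares
mk=lambda k,q=.057,z=.087:(q*np.cos(k*np.pi/6),-.105-q*np.sin(k*np.pi/6),z)
def corr(c,x):
    c=dict(c); Rd=cv2.Rodrigues(np.asarray(x[:3])*.01)[0]; R0=cv2.Rodrigues(np.array(c['rvec'],float))[0]
    c['rvec']=cv2.Rodrigues(Rd@R0)[0]; c['tvec']=Rd@np.array(c['tvec'],float).ravel()+np.asarray(x[3:6])*.001; return c
def armangles(c,show=3):
    """best dial angle: pale arm-top pixels against plate, model of three arms (pointer longer, dark line)"""
    lab=cv2.GaussianBlur(c['image'],(3,3),0).astype(float); g=lab.mean(2)
    rr=np.arange(.018,.051,.001); best=[]
    pol=np.full((360,len(rr)),np.nan)
    for a in range(360):
        t=np.deg2rad(a); P=b2w(box,np.c_[rr*np.cos(t),-.105-rr*np.sin(t),0*rr+.114]); q=fproj(c,P).round().astype(int)
        ok=(q[:,0]>=0)&(q[:,0]<560)&(q[:,1]>=0)&(q[:,1]<WMAX); pol[a,ok]=g[q[ok,1],q[ok,0]]
    return pol
WMAX=236
E
python3 - <<'E'
from h import *
w8=load('w8')
obs=np.array([(238,82),(252,10),(251,158),(308,213),(387,228),(468,213),(525,158),(542,83),(526,10)])/1.4286; ks=[0,1,11,10,9,8,7,6,5]
pen=np.array([.5,.5,.5,1,1,1,.5]) # unused weights
def res(x): return np.r_[(fproj(corr(w8,np.r_[x[:3],x[3:6]]),b2w(box,[mk(k) for k in ks]))-obs).ravel()/.5,x[:3]/2,x[3:6]/3]
f=least_squares(res,np.zeros(6)); print('corr',f.x.round(2),'resid',(f.fun[:18]*.5).round(1)); np.save('wc.npy',f.x)
for n in('w1','w4','w5','w6','w7','w8'):
    c=corr(load(n),f.x); p=armangles(c)
    v=np.nanmean(p[:,5:20],1); pk=[a for a in range(360) if np.isfinite(v[a]) and v[a]>np.nanmedian(v)+20 and v[a]==np.nanmax(np.r_[v,v,v][a+360-12:a+360+13])]
    print(n,[(a,int(v[a]),int(np.nan_to_num(np.nanmean(p[a,25:30])))) for a in pk],'seen',int(np.isfinite(v).sum()))
E
```

```text
corr [ 2.28 -0.36  0.54 -2.42 -0.46 -4.93] resid [-3.4  0.7  2.  -0.2  1.4 -0.9  0.9 -1.2  0.4  2.5 -1.1 -0.8 -0.7 -0.3
  2.   0.3 -1.5 -0.2]
w1 [(96, 156, 95), (152, 140, 132)] seen 127
w4 [(36, 139, 97), (134, 153, 106)] seen 169
w5 [(5, 133, 161), (76, 176, 132), (171, 124, 93)] seen 169
w6 [(65, 155, 105)] seen 65
w7 [(180, 140, 125), (290, 147, 119), (319, 129, 132), (357, 127, 126)] seen 185
w8 [(10, 135, 133), (11, 135, 133), (13, 135, 133), (52, 215, 0), (173, 155, 91), (291, 153, 126), (325, 136, 138), (345, 135, 137)] seen 297<stdin>:9: RuntimeWarning: Mean of empty slice
<stdin>:10: RuntimeWarning: Mean of empty slice
```

```bash
python3 - <<'E'
from h import *
A=lambda l,s:[(k,np.array(uv)/s) for k,uv in l]
data={'w8':A([(0,(238,82)),(1,(252,10)),(11,(251,158)),(10,(308,213)),(9,(387,228)),(8,(468,213)),(7,(525,158)),(6,(542,83)),(5,(526,10))],1.4286),
'w4':A([(4,(999,347.9)),(3,(832.5,398.1)),(5,(1158.8,401.7)),(2,(705.3,514.7)),(6,(1251.9,528.2))],3),
'w5':A([(3,(607.3,345.8)),(4,(776.8,379.3)),(5,(900.7,504.1))],3),
'w7':A([(11,(520.2,223)),(10,(637.9,335)),(9,(806.1,368.2))],3)}
cams={n:load(n) for n in data}
def res(x,full=False):
    o=[]
    for n,l in data.items():
        c=corr(cams[n],x[3:9]); P=b2w(x[:3],[mk(k,x[9]*.001 if k in(3,6,9) else .057) for k,_ in l]); o.append(fproj(c,P)-np.array([u for _,u in l]))
    if full: return o
    return np.r_[np.vstack(o).ravel()/.7,x[3:6]/2,x[6:9]/2,(x[9]-57)/2]
f=least_squares(res,np.r_[.504,.1538,.153,np.zeros(6),57],loss='soft_l1',x_scale=[.01,.01,.01]+[1]*7)
print(f.x.round(4)); 
for n,o in zip(data,res(f.x,True)): print(n,o.round(1).tolist())
print('dial',b2w(f.x[:3],(0,-.105,.087)).round(4),'sd',np.sqrt(np.diag(np.linalg.inv(f.jac.T@f.jac)))[:9].round(4))
E
```

```text
[ 0.5015  0.1518  0.1454 -0.7263 -0.7016 -0.878  -3.5156  3.8928 -5.4506
 55.8956]
w8 [[-3.8, 0.6], [2.1, -0.1], [0.6, -0.8], [0.5, -0.7], [0.8, 1.0], [-0.2, -0.5], [0.2, -0.4], [0.4, 0.0], [-1.6, 0.2]]
w4 [[0.1, 0.7], [0.1, -0.3], [-0.4, 0.2], [0.3, 0.1], [0.0, -0.5]]
w5 [[-0.1, 6.0], [-0.4, 6.5], [-0.5, 6.1]]
w7 [[-0.2, -1.5], [-0.2, -1.4], [0.1, -0.7]]
dial [[0.5168 0.0479 0.087 ]] sd [7.0000e-04 6.0000e-04 2.9000e-03 1.1774e+00 8.5920e-01 4.2970e-01
 1.7677e+00 1.9373e+00 8.9640e-01]
```

```bash
cat >> h.py <<'E'
def imgangle(n,marks,line,s,off=(0,0),hub=None):
    """per-picture fit of camera tilt/height to the marks, then pointer line angle (deg cw) on z=.114"""
    c0=load(n); g=lambda u:np.array(u,float)/s+off
    ks=[k for k,_ in marks]; obs=g([u for _,u in marks])
    def res(x): return np.r_[(fproj(corr(c0,x[:6]),b2w(x[6:9],[mk(k,x[9]*.001 if k in(3,6,9) else .057) for k in ks]))-obs).ravel()/.6,x[:3]/2,x[3:6]/3,(x[6:8]-[.502,.152])/.005,(x[8]-.153)/.01,(x[9]-56)]
    f=least_squares(res,np.r_[np.zeros(6),.502,.152,.153,56],x_scale=[1]*6+[.01]*3+[1]); x=f.x; c=corr(c0,x[:6]); R=cv2.Rodrigues(c['rvec'])[0]; o=-R.T@c['tvec'].ravel()
    def back(u,z):
        d=(g(u)-c['K'][:2,2])/c['K'][0,0]; t=np.linalg.norm(d); v=R.T@np.r_[d/t*np.sin(t),np.cos(t)]; q=(o+v*(z-o[2])/v[2])[:2]-x[6:8]
        cs,sn=np.cos(x[8]),np.sin(x[8]); return np.array([cs*q[0]+sn*q[1],-sn*q[0]+cs*q[1]+.105])*1000
    a,b=back(line[0],.114),back(line[1],.114); an=lambda e:round(float(np.rad2deg(np.arctan2(-e[1],e[0]))%360),1)
    print(n,'rms',np.sqrt(np.mean((f.fun[:2*len(ks)]*.6)**2)).round(2),'box',x[6:9].round(4),'dial',b2w(x[6:9],mk(0,0)).round(4)[0,:2],'line dir',an(b-a),'ends',a.round(1),an(a),b.round(1),an(b),'hub',None if hub is None else back(hub,.119).round(1))
E
python3 - <<'E'
from h import *
imgangle('w8',[(0,(238,82)),(1,(252,10)),(11,(251,158)),(10,(308,213)),(9,(387,228)),(8,(468,213)),(7,(525,158)),(6,(542,83)),(5,(526,10))],[(375,97),(325,183)],1.4286,hub=(387,52))
imgangle('w4',[(4,(426,52)),(3,(249,106)),(5,(597,108)),(2,(111,229)),(6,(697,243))],[(530,297),(593,190)],3.2,(200,100))
imgangle('w3',[(1,(94,426)),(2,(135,257)),(4,(447,80)),(5,(616,136)),(7,(740,422)),(3,(270,134)),(6,(713,268))],[(535,407),(657,252)],3.2,(200,100))
imgangle('w5',[(3,(607.3,345.8)),(4,(776.8,379.3)),(5,(900.7,504.1)),(2,(451.8,391.4))],[(541,626),(503,549)],3)
E
```

```text
w8 rms 1.06 box [0.5055 0.1564 0.153 ] dial [0.5215 0.0526] line dir 299.9 ends [ 3.2 12.5] 284.5 [18.1 38.3] 295.2 hub [-0.3 -0.2]
w4 rms 0.16 box [0.5051 0.1518 0.1546] dial [0.5213 0.0481] line dir 148.8 ends [-21.  -14.6] 145.2 [-35.7 -23.5] 146.6 hub None
w3 rms 0.14 box [0.5054 0.1518 0.1548] dial [0.5216 0.048 ] line dir 156.5 ends [-14.   -5.5] 158.4 [-39.6 -16.7] 157.1 hub None
w5 rms 0.16 box [0.5031 0.1524 0.1534] dial [0.5192 0.0486] line dir 66.2 ends [  5.9 -13.9] 67.1 [ 11.1 -25.7] 66.7 hub None
```

Per-picture fits put the dial axis at about (0.521, 0.0485). The pointer was at 148° at stop 1 (right), 66.5° at stop 2 (acceptable) and 298° at stop 3 (wrong). Contact with an arm comes about 20 mm from the finger's centre line. I'll redial with four or more turns, using these values.

```bash
python3 - <<'E'
import numpy as np; np.save('box.npy',[.5049,.1523,np.deg2rad(8.8)])
E
python3 - <<'E'
from h import *
y0=-90+np.rad2deg(box[2]); c=cmd()
a=c+np.r_[b2w([0,0,box[2]],(0,.014,0))[0],0]
b=a.copy(); b[2]=.165
t=dialpt(118,15,z=.165)
gen([a]+lin(a,b,2)+lin(b,t,4)+lin(t,dialpt(118,30),3))
print()
ph=list(np.arange(154,2130,36))+[2141,2150,2154.5,2157.4,2157.4]
gen([dialpt(v,30) for v in ph])
E
```

```text
[{"dp": [-14.0, -0.0, 0.0], "roll": 0.0, "jaw": 0}, {"dp": [-14.0, -0.0, -25.0], "roll": 0.0, "jaw": 0}, {"dp": [-14.0, -0.0, -50.0], "roll": 0.0, "jaw": 0}, {"dp": [24.7, 4.1, -50.0], "roll": 0.066, "jaw": 0}, {"dp": [63.3, 8.3, -50.0], "roll": 0.133, "jaw": 0}]
[{"dp": [38.9, -1.0, 0.0], "roll": 0.066, "jaw": 0}, {"dp": [77.8, -2.0, 0.0], "roll": 0.132, "jaw": 0}, {"dp": [77.8, -2.0, 17.3], "roll": 0.219, "jaw": 0}, {"dp": [77.8, -2.0, 34.7], "roll": 0.307, "jaw": 0}, {"dp": [77.8, -2.0, 52.0], "roll": 0.394, "jaw": 0}]
cmd [ 5.085000e-01  1.260000e-02  1.130000e-01 -1.111994e+02]

[{"dp": [-6.5, 22.6, 0.0], "roll": 0.0, "jaw": 0}, {"dp": [-25.0, 37.1, 0.0], "roll": 0.0, "jaw": 0}, {"dp": [-48.4, 37.9, 0.0], "roll": 0.0, "jaw": 0}, {"dp": [-67.9, 24.7, 0.0], "roll": 0.0, "jaw": 0}, {"dp": [-76.0, 2.7, 0.0], "roll": 0.0, "jaw": 0}]
[{"dp": [6.5, -22.6, 0.0], "roll": 0.0, "jaw": 0}, {"dp": [25.0, -37.1, 0.0], "roll": 0.0, "jaw": 0}, {"dp": [48.5, -37.9, 0.0], "roll": 0.0, "jaw": 0}, {"dp": [68.0, -24.8, 0.0], "roll": 0.0, "jaw": 0}, {"dp": [76.0, -2.7, 0.0], "roll": 0.0, "jaw": 0}]
[
[... 1901 characters left out ...]
.0], "roll": 0.0, "jaw": 0}, {"dp": [68.0, -24.8, 0.0], "roll": 0.0, "jaw": 0}, {"dp": [76.0, -2.7, 0.0], "roll": 0.0, "jaw": 0}]
[{"dp": [-6.5, 22.6, 0.0], "roll": 0.0, "jaw": 0}, {"dp": [-25.0, 37.1, 0.0], "roll": 0.0, "jaw": 0}, {"dp": [-48.4, 37.9, 0.0], "roll": 0.0, "jaw": 0}, {"dp": [-67.9, 24.7, 0.0], "roll": 0.0, "jaw": 0}, {"dp": [-76.0, 2.7, 0.0], "roll": 0.0, "jaw": 0}]
[{"dp": [9.3, -26.3, 0.0], "roll": 0.0, "jaw": 0}, {"dp": [13.6, -30.5, 0.0], "roll": 0.0, "jaw": 0}, {"dp": [16.0, -32.3, 0.0], "roll": 0.0, "jaw": 0}, {"dp": [17.6, -33.4, 0.0], "roll": 0.0, "jaw": 0}, {"dp": [17.6, -33.4, 0.0], "roll": 0.0, "jaw": 0}]
cmd [ 5.582000e-01  5.600000e-02  1.130000e-01 -1.111994e+02]
```

Emit:
{"method": "send_rows", "body": {
  "steps": [
    {"dp":[-14.0,0,0.0],"roll":0.0,"jaw":0},
    {"dp":[-14.0,0,-25.0],"roll":0.0,"jaw":0},
    {"dp":[-14.0,0,-50.0],"roll":0.0,"jaw":0},
    {"dp":[24.7,4.1,-50.0],"roll":0.066,"jaw":0},
    {"dp":[63.3,8.3,-50.0],"roll":0.133,"jaw":0}
  ]
}}

```text
time_s: 16.25
tcp_pos: [0.5045, 0.0895, 0.1648]
eef_rot: [-180.0, -0.0, -88.7]
contact_force: [1.1, -0.5, -0.3]
gripper_width: 0.0006
gripper_force: 0.0
```

Emit:
{"method": "send_rows", "body": {
  "steps": [
    {"dp":[38.9,-1.0,0.0],"roll":0.066,"jaw":0},
    {"dp":[77.8,-2.0,0.0],"roll":0.132,"jaw":0},
    {"dp":[77.8,-2.0,17.3],"roll":0.219,"jaw":0},
    {"dp":[77.8,-2.0,34.7],"roll":0.307,"jaw":0},
    {"dp":[77.8,-2.0,52.0],"roll":0.394,"jaw":0}
  ]
}}

```text
time_s: 16.88
tcp_pos: [0.5083, 0.012, 0.112]
eef_rot: [180.0, -0.0, -111.4]
contact_force: [0.2, 0.3, -0.5]
gripper_width: 0.0004
gripper_force: 0.0
```

Emit:
{"method": "send_rows", "body": {
  "steps": [
    {"dp":[-6.5,22.6,0.0],"roll":0.0,"jaw":0},
    {"dp":[-25.0,37.1,0.0],"roll":0.0,"jaw":0},
    {"dp":[-48.4,37.9,0.0],"roll":0.0,"jaw":0},
    {"dp":[-67.9,24.7,0.0],"roll":0.0,"jaw":0},
    {"dp":[-76.0,2.7,0.0],"roll":0.0,"jaw":0}
  ]
}}

```text
time_s: 17.5
tcp_pos: [0.5306, 0.0841, 0.1112]
eef_rot: [179.7, -0.3, -111.2]
contact_force: [-4.7, 1.5, 0.5]
gripper_width: 0.0004
gripper_force: 2.2
```

Emit:
{"method": "send_rows", "body": {
  "steps": [
    {"dp":[6.5,-22.6,0.0],"roll":0.0,"jaw":0},
    {"dp":[25.0,-37.1,0.0],"roll":0.0,"jaw":0},
    {"dp":[48.5,-37.9,0.0],"roll":0.0,"jaw":0},
    {"dp":[68.0,-24.8,0.0],"roll":0.0,"jaw":0},
    {"dp":[76.0,-2.7,0.0],"roll":0.0,"jaw":0}
  ]
}}

```text
time_s: 18.12
tcp_pos: [0.5112, 0.0126, 0.1134]
eef_rot: [-179.7, 0.1, -111.2]
contact_force: [5.2, -1.2, -0.6]
gripper_width: 0.0008
gripper_force: 2.4
```

```bash
python3 - <<'E'
from h import *
s=r.get_state(); print(s['time_s'],s['tcp_pos'],s['contact_force'])
E
```

```text
18.125 [0.51122906 0.01259867 0.11344486] [ 5.20247983 -1.20213671 -0.56401625]
```

Emit:
{"method": "send_rows", "body": {
  "steps": [
    {"dp":[-6.5,22.6,0.0],"roll":0.0,"jaw":0},
    {"dp":[-25.0,37.1,0.0],"roll":0.0,"jaw":0},
    {"dp":[-48.4,37.9,0.0],"roll":0.0,"jaw":0},
    {"dp":[-67.9,24.7,0.0],"roll":0.0,"jaw":0},
    {"dp":[-76.0,2.7,0.0],"roll":0.0,"jaw":0}
  ]
}}

```text
time_s: 18.75
tcp_pos: [0.5298, 0.0837, 0.1109]
eef_rot: [179.6, -0.3, -111.2]
contact_force: [-8.7, 3.2, -0.8]
gripper_width: 0.0006
gripper_force: 3.2
```

Emit:
{"method": "send_rows", "body": {
  "steps": [
    {"dp":[6.5,-22.6,0.0],"roll":0.0,"jaw":0},
    {"dp":[25.0,-37.1,0.0],"roll":0.0,"jaw":0},
    {"dp":[48.5,-37.9,0.0],"roll":0.0,"jaw":0},
    {"dp":[68.0,-24.8,0.0],"roll":0.0,"jaw":0},
    {"dp":[76.0,-2.7,0.0],"roll":0.0,"jaw":0}
  ]
}}

```text
time_s: 19.38
tcp_pos: [0.5112, 0.0126, 0.1135]
eef_rot: [-179.7, 0.1, -111.2]
contact_force: [5.9, -1.0, 0.8]
gripper_width: 0.0006
gripper_force: 2.4
```

Emit:
{"method": "send_rows", "body": {
  "steps": [
    {"dp":[-6.5,22.6,0.0],"roll":0.0,"jaw":0},
    {"dp":[-25.0,37.1,0.0],"roll":0.0,"jaw":0},
    {"dp":[-48.4,37.9,0.0],"roll":0.0,"jaw":0},
    {"dp":[-67.9,24.7,0.0],"roll":0.0,"jaw":0},
    {"dp":[-76.0,2.7,0.0],"roll":0.0,"jaw":0}
  ]
}}

```text
time_s: 20.0
tcp_pos: [0.5298, 0.0837, 0.1109]
eef_rot: [179.6, -0.3, -111.2]
contact_force: [-7.7, 2.9, -0.1]
gripper_width: 0.0003
gripper_force: 3.2
```

Emit:
{"method": "send_rows", "body": {
  "steps": [
    {"dp":[6.5,-22.6,0.0],"roll":0.0,"jaw":0},
    {"dp":[25.0,-37.1,0.0],"roll":0.0,"jaw":0},
    {"dp":[48.5,-37.9,0.0],"roll":0.0,"jaw":0},
    {"dp":[68.0,-24.8,0.0],"roll":0.0,"jaw":0},
    {"dp":[76.0,-2.7,0.0],"roll":0.0,"jaw":0}
  ]
}}

```text
time_s: 20.62
tcp_pos: [0.5112, 0.0126, 0.1134]
eef_rot: [-179.7, 0.1, -111.2]
contact_force: [4.6, -1.0, 0.3]
gripper_width: 0.0004
gripper_force: 2.4
```

Emit:
{"method": "send_rows", "body": {
  "steps": [
    {"dp":[-6.5,22.6,0.0],"roll":0.0,"jaw":0},
    {"dp":[-25.0,37.1,0.0],"roll":0.0,"jaw":0},
    {"dp":[-48.4,37.9,0.0],"roll":0.0,"jaw":0},
    {"dp":[-67.9,24.7,0.0],"roll":0.0,"jaw":0},
    {"dp":[-76.0,2.7,0.0],"roll":0.0,"jaw":0}
  ]
}}

```text
time_s: 21.25
tcp_pos: [0.5298, 0.0838, 0.1109]
eef_rot: [179.6, -0.3, -111.2]
contact_force: [-7.9, 1.9, -0.3]
gripper_width: 0.0008
gripper_force: 3.2
```

Emit:
{"method": "send_rows", "body": {
  "steps": [
    {"dp":[6.5,-22.6,0.0],"roll":0.0,"jaw":0},
    {"dp":[25.0,-37.1,0.0],"roll":0.0,"jaw":0},
    {"dp":[48.5,-37.9,0.0],"roll":0.0,"jaw":0},
    {"dp":[68.0,-24.8,0.0],"roll":0.0,"jaw":0},
    {"dp":[76.0,-2.7,0.0],"roll":0.0,"jaw":0}
  ]
}}

```text
time_s: 21.88
tcp_pos: [0.5112, 0.0126, 0.1134]
eef_rot: [-179.7, 0.1, -111.2]
contact_force: [5.2, -0.7, -0.1]
gripper_width: 0.0003
gripper_force: 2.4
```

Emit:
{"method": "send_rows", "body": {
  "steps": [
    {"dp":[-6.5,22.6,0.0],"roll":0.0,"jaw":0},
    {"dp":[-25.0,37.1,0.0],"roll":0.0,"jaw":0},
    {"dp":[-48.4,37.9,0.0],"roll":0.0,"jaw":0},
    {"dp":[-67.9,24.7,0.0],"roll":0.0,"jaw":0},
    {"dp":[-76.0,2.7,0.0],"roll":0.0,"jaw":0}
  ]
}}

```text
time_s: 22.5
tcp_pos: [0.5298, 0.0838, 0.1109]
eef_rot: [179.6, -0.3, -111.2]
contact_force: [-7.7, 2.7, -1.0]
gripper_width: 0.0002
gripper_force: 3.2
```

Emit:
{"method": "send_rows", "body": {
  "steps": [
    {"dp":[6.5,-22.6,0.0],"roll":0.0,"jaw":0},
    {"dp":[25.0,-37.1,0.0],"roll":0.0,"jaw":0},
    {"dp":[48.5,-37.9,0.0],"roll":0.0,"jaw":0},
    {"dp":[68.0,-24.8,0.0],"roll":0.0,"jaw":0},
    {"dp":[76.0,-2.7,0.0],"roll":0.0,"jaw":0}
  ]
}}

```text
time_s: 23.12
tcp_pos: [0.5112, 0.0126, 0.1134]
eef_rot: [-179.7, 0.1, -111.2]
contact_force: [6.1, -0.8, 0.4]
gripper_width: 0.0006
gripper_force: 2.4
```

Emit:
{"method": "send_rows", "body": {
  "steps": [
    {"dp":[-6.5,22.6,0.0],"roll":0.0,"jaw":0},
    {"dp":[-25.0,37.1,0.0],"roll":0.0,"jaw":0},
    {"dp":[-48.4,37.9,0.0],"roll":0.0,"jaw":0},
    {"dp":[-67.9,24.7,0.0],"roll":0.0,"jaw":0},
    {"dp":[-76.0,2.7,0.0],"roll":0.0,"jaw":0}
  ]
}}

```text
time_s: 23.75
tcp_pos: [0.5298, 0.0837, 0.1109]
eef_rot: [179.6, -0.3, -111.2]
contact_force: [-8.2, 3.0, -0.4]
gripper_width: 0.0008
gripper_force: 3.2
```

Emit:
{"method": "send_rows", "body": {
  "steps": [
    {"dp":[9.3,-26.3,0.0],"roll":0.0,"jaw":0},
    {"dp":[13.6,-30.5,0.0],"roll":0.0,"jaw":0},
    {"dp":[16.0,-32.3,0.0],"roll":0.0,"jaw":0},
    {"dp":[17.6,-33.4,0.0],"roll":0.0,"jaw":0},
    {"dp":[17.6,-33.4,0.0],"roll":0.0,"jaw":0}
  ]
}}

```text
time_s: 24.38
tcp_pos: [0.5579, 0.056, 0.1128]
eef_rot: [-180.0, -0.0, -111.2]
contact_force: [0.8, 1.3, -0.4]
gripper_width: 0.0007
gripper_force: 0.6
```

```bash
cat >> h.py <<'E'
def auto(n,c=None):
    """marks and pointer line found in wrist picture; prints imgangle"""
    im=load(n)['image']; big=cv2.resize(im[:236],None,fx=3,fy=3,interpolation=cv2.INTER_CUBIC).astype(int); G=big.mean(2); sat=big.max(2)-big.min(2)
    W=[b for b in blobs((G>195)&(sat<30),120,1100) if b[2]>1.3]
    cc=load(n); pr={k:fproj(cc,b2w(box,[mk(k)]))[0]*3 for k in range(12)}; used=[]
    for b in W:
        k=min(pr,key=lambda k:np.hypot(*(pr[k]-b[0])))
        if np.hypot(*(pr[k]-b[0]))<60: used.append((k,b[0],b[2],b[3]))
    pale=((G>125)&(big[...,2]-big[...,1]>4)).astype(np.uint8); near=cv2.dilate(pale,np.ones((25,25)))
    L=[b for b in blobs((G<75)&(near>0),150,3500) if b[2]>2.5]
    print(n,'marks',used,'lines',L); return used,L
E
python3 - <<'E'
from h import *
s=r.get_state(); print(s['time_s'],s['tcp_pos'],s['contact_force']); cap('wrist','w9')
for n in('w4','w5','w9'): auto(n)
E
```

```text
24.375 [0.55793425 0.05596829 0.11282571] [ 0.84442354  1.3437214  -0.40052625]
w4 marks [(4, [998.9, 348.2], 2.8, 178.7), (3, [832.5, 398.1], 3.3, 150.1), (5, [1158.8, 401.7], 2.9, 30.6), (2, [705.1, 514.6], 2.9, 118.2), (6, [1252.8, 527.6], 3.6, 59.1), (1, [666.8, 675.0], 3.5, 89.9), (7, [1279.1, 675.1], 2.7, 88.8)] lines [([1494.2, 128.4], 2574, 19.7, 161.0), ([483.9, 265.3], 315, 17.7, 63.8), ([1574.0, 454.6], 2874, 30.4, 171.3), ([369.4, 325.1], 561, 28.7, 61.0), ([1604.7, 372.5], 332, 7.1, 93.2), ([224.3, 411.0], 517, 25.7, 58.0), ([240.6, 519.6], 2754, 10.7, 121.5), ([1110.0, 559.7], 3429, 10.7, 29.3), ([55.9, 525.3], 550, 32.2, 53.8), ([282.0, 644.5], 1732, 14.0, 146.0)]
w5 marks [(3, [607.3, 345.8], 2.9, 2.0), (4, [776.8, 379.4], 2.9, 29.6), (2, [451.8, 391.3], 2.3, 150.6), (2, [461.2, 431.2], 1.6, 59.7), (5, [900.9, 503.8], 2.8, 60.1), (1, [352.8, 512.1], 2.4, 120.1), (6, [933.2, 666.0], 4.4, 90.0)] lines [([389.4, 90.1], 1020, 43.2, 89.4), ([788.4, 115.5], 3183, 34.6, 96.8), ([36.9, 117.6], 360, 15.1, 81.2), ([1042.8, 156.0], 725, 5.7, 98.1), ([1543.6, 343.2], 424, 13.2, 88.9), ([1482.0, 392.4], 211, 3.8, 6.6), ([1476.5, 424.7], 184, 3.7, 14.3), ([502.3, 545.1], 3086, 11.5, 154.8), ([1400.0, 662.4], 855, 10.4, 14.7), ([577.9, 629.0], 176, 2.8, 63.3), ([663.9, 690.6], 167, 2.6, 10.2)]
w9 marks [(4, [1011.1, 354.6], 2.9, 0.3), (3, [845.6, 404.3], 3.4, 148.9), (5, [1170.9, 406.1], 3.0, 34.5), (2, [717.9, 520.6], 2.8, 119.5), (6, [1262.4, 532.8], 3.5, 58.0), (1, [679.4, 681.0], 3.5, 90.4)] lines [([1498.3, 129.5], 2646, 20.6, 161.1), ([489.9, 269.8], 268, 21.6, 63.6), ([1578.3, 455.1], 2911, 28.8, 171.2), ([376.6, 329.4], 616, 28.3, 61.4), ([1637.6, 375.1], 520, 9.1, 93.4), ([227.8, 416.5], 499, 27.6, 57.9), ([248.2, 524.9], 2867, 11.4, 121.2), ([1128.0, 568.7], 3372, 10.7, 30.7), ([58.7, 531.7], 557, 35.0, 53.7), ([287.0, 646.6], 1669, 13.5, 145.8)]
```

```bash
cat >> h.py <<'E'
def ln(c,a,L=60): a=np.deg2rad(a); return [(c[0]-L*np.sin(a),c[1]+L*np.cos(a)),(c[0]+L*np.sin(a),c[1]-L*np.cos(a))]
E
python3 - <<'E'
from h import *
imgangle('w9',[(4,(1011.1,354.6)),(3,(845.6,404.3)),(5,(1170.9,406.1)),(2,(717.9,520.6)),(6,(1262.4,532.8)),(1,(679.4,681))],ln((1128,568.7),30.7),3)
imgangle('w4',[(4,(998.9,348.2)),(3,(832.5,398.1)),(5,(1158.8,401.7)),(2,(705.1,514.6)),(6,(1252.8,527.6)),(1,(666.8,675)),(7,(1279,675))],ln((1110,559.7),29.3),3)
imgangle('w5',[(3,(607.3,345.8)),(4,(776.8,379.4)),(2,(451.8,391.3)),(5,(900.9,503.8)),(1,(352.8,512.1)),(6,(933.2,666))],ln((502.3,545.1),154.8),3)
# next strokes
ph=list(np.arange(2121,1680,-36))+[1672,1660,1653,1649,1649]
gen([dialpt(a,max(0,30-6*(i+1))) for i,a in enumerate(ph)])
E
```

```text
w9 rms 0.14 box [0.505  0.1518 0.1544] dial [0.5212 0.048 ] line dir 148.8 ends [-16.9 -10.7] 147.6 [-32.1 -20. ] 148.1 hub None
w4 rms 0.11 box [0.505  0.1518 0.1544] dial [0.5211 0.0481] line dir 147.2 ends [-16.7 -11.2] 146.1 [-31.6 -20.8] 146.6 hub None
w5 rms 0.15 box [0.503  0.1518 0.153 ] dial [0.519 0.048] line dir 246.6 ends [ 14.6 -34.3] 66.9 [  7.5 -17.9] 67.2 hub None
[{"dp": [-15.1, 18.4, 0.0], "roll": -0.105, "jaw": 0}, {"dp": [-16.3, 41.9, 0.0], "roll": -0.209, "jaw": 0}, {"dp": [-3.5, 61.6, 0.0], "roll": -0.314, "jaw": 0}, {"dp": [18.4, 70.0, 0.0], "roll": -0.419, "jaw": 0}, {"dp": [41.1, 63.9, 0.0], "roll": -0.524, "jaw": 0}]
[{"dp": [21.9, -8.4, 0.0], "roll": 0.0, "jaw": 0}, {"dp": [34.7, -28.1, 0.0], "roll": 0.0, "jaw": 0}, {"dp": [33.5, -51.5, 0.0], "roll": 0.0, "jaw": 0}, {"dp": [18.7, -69.8, 0.0], "roll": 0.0, "jaw": 0}, {"dp": [-3.9, -75.9, 0.0], "roll": 0.0, "jaw": 0}]
[{"dp": [-22.0, 8.4, 0.0], "roll": 0.0, "jaw": 0}, {"dp": [-34.8, 28.1, 0.0], "roll": 0.0, "jaw": 0}, {"dp": [-33.5, 51.6, 0.0], "roll": 0.0, "jaw": 0}, {"dp": [-28.0, 61.4, 0.0], "roll": 0.0, "jaw": 0}, {"dp": [-22.5, 67.1, 0.0], "roll": 0.0, "jaw": 0}]
[{"dp": [3.7, 2.7, 0.0], "roll": 0.0, "jaw": 0}, {"dp": [6.0, 4.1, 0.0], "roll": 0.0, "jaw": 0}, {"dp": [6.0, 4.1, 0.0], "roll": 0.0, "jaw": 0}]
cmd [ 4.85300e-01  6.17000e-02  1.13000e-01 -8.11764e+01]
```

Emit:
{"method": "send_rows", "body": {
  "steps": [
    {"dp":[-15.1,18.4,0.0],"roll":-0.105,"jaw":0},
    {"dp":[-16.3,41.9,0.0],"roll":-0.209,"jaw":0},
    {"dp":[-3.5,61.6,0.0],"roll":-0.314,"jaw":0},
    {"dp":[18.4,70.0,0.0],"roll":-0.419,"jaw":0},
    {"dp":[41.1,63.9,0.0],"roll":-0.524,"jaw":0}
  ]
}}

```text
time_s: 25.05
tcp_pos: [0.4838, 0.0414, 0.1134]
eef_rot: [-179.8, 0.1, -80.9]
contact_force: [-0.2, 4.2, -1.0]
gripper_width: 0.0008
gripper_force: 1.3
```

Emit:
{"method": "send_rows", "body": {
  "steps": [
    {"dp":[21.9,-8.4,0.0],"roll":0.0,"jaw":0},
    {"dp":[34.7,-28.1,0.0],"roll":0.0,"jaw":0},
    {"dp":[33.5,-51.5,0.0],"roll":0.0,"jaw":0},
    {"dp":[18.7,-69.8,0.0],"roll":0.0,"jaw":0},
    {"dp":[-3.9,-75.9,0.0],"roll":0.0,"jaw":0}
  ]
}}

```text
time_s: 25.68
tcp_pos: [0.5584, 0.0557, 0.1124]
eef_rot: [179.9, -0.1, -81.2]
contact_force: [0.4, -4.2, -0.3]
gripper_width: 0.0002
gripper_force: 1.8
```

Emit:
{"method": "send_rows", "body": {
  "steps": [
    {"dp":[-22.0,8.4,0.0],"roll":0.0,"jaw":0},
    {"dp":[-34.8,28.1,0.0],"roll":0.0,"jaw":0},
    {"dp":[-33.5,51.6,0.0],"roll":0.0,"jaw":0},
    {"dp":[-28.0,61.4,0.0],"roll":0.0,"jaw":0},
    {"dp":[-22.5,67.1,0.0],"roll":0.0,"jaw":0}
  ]
}}

```text
time_s: 26.3
tcp_pos: [0.4887, 0.0686, 0.113]
eef_rot: [-179.9, 0.0, -81.1]
contact_force: [1.3, 2.9, -0.5]
gripper_width: 0.0007
gripper_force: 1.2
```

Emit:
{"method": "send_rows", "body": {
  "steps": [
    {"dp":[3.7,2.7,0.0],"roll":0.0,"jaw":0},
    {"dp":[6.0,4.1,0.0],"roll":0.0,"jaw":0},
    {"dp":[6.0,4.1,0.0],"roll":0.0,"jaw":0}
  ]
}}

```text
time_s: 26.68
tcp_pos: [0.4855, 0.0614, 0.1125]
eef_rot: [180.0, -0.0, -81.2]
contact_force: [0.9, 2.0, 1.1]
gripper_width: 0.0005
gripper_force: 0.8
```

```bash
python3 - <<'E'
from h import *
s=r.get_state(); print(s['time_s'],s['tcp_pos'],s['contact_force']); cap('wrist','w10')
u,L=auto('w10')
E
```

```text
26.675 [0.48549282 0.06137639 0.11249067] [0.86731028 1.9927419  1.09155603]
w10 marks [(3, [626.7, 370.5], 3.8, 178.5), (4, [796.4, 406.0], 2.8, 30.0), (2, [469.6, 416.0], 2.4, 148.6), (5, [920.0, 529.8], 2.8, 59.5), (1, [372.5, 537.5], 3.3, 122.0), (6, [951.3, 689.9], 4.3, 89.5)] lines [([750.3, 124.7], 2481, 35.7, 96.0), ([39.3, 130.5], 373, 16.1, 81.5), ([952.3, 153.3], 576, 8.0, 100.6), ([1056.2, 173.5], 591, 5.0, 100.4), ([1526.3, 350.1], 343, 6.5, 89.1), ([1642.8, 351.9], 165, 5.9, 91.2), ([1478.9, 466.7], 614, 10.8, 10.9), ([502.9, 587.2], 3158, 10.8, 146.5), ([1409.3, 667.0], 764, 9.5, 14.7)]
```

```bash
python3 - <<'E'
from h import *
imgangle('w10',[(3,(626.7,370.5)),(4,(796.4,406)),(2,(469.6,416)),(5,(920,529.8)),(1,(372.5,537.5)),(6,(951.3,689.9))],ln((502.9,587.2),146.5),3)
ph=list(np.arange(1685,1890,36))+[1895,1905,1912,1916,1918.4,1918.4]
p=[dialpt(a,-min(30,6*(i+1))) for i,a in enumerate(ph)]; print(len(p))
gen(p)
y0=-90+np.rad2deg(box[2]); k=np.r_[b2w(box,(0,.026,.165))[0],y0]
q=[dialpt(1906,-30),dialpt(1906,-30,z=.14),dialpt(1906,-25,z=.165)]; q+=lin(q[-1],k,5); print(); gen(q)
E
```

```text
w10 rms 0.15 box [0.5036 0.152  0.1533] dial [0.5197 0.0482] line dir 238.3 ends [ 19.4 -32. ] 58.7 [ 10.  -16.7] 59.1 hub None
12
[{"dp": [-16.0, -17.2, 0.0], "roll": -0.104, "jaw": 0}, {"dp": [-18.9, -40.5, 0.0], "roll": -0.209, "jaw": 0}, {"dp": [-7.5, -61.0, 0.0], "roll": -0.314, "jaw": 0}, {"dp": [13.8, -70.9, 0.0], "roll": -0.418, "jaw": 0}, {"dp": [36.9, -66.5, 0.0], "roll": -0.523, "jaw": 0}]
[{"dp": [5.2, 22.9, 0.0], "roll": -0.0, "jaw": 0}, {"dp": [-1.5, 41.4, 0.0], "roll": -0.0, "jaw": 0}, {"dp": [-5.7, 46.5, 0.0], "roll": -0.0, "jaw": 0}, {"dp": [-9.2, 49.5, 0.0], "roll": -0.0, "jaw": 0}, {"dp": [-11.4, 51.1, 0.0], "roll": -0.0, "jaw": 0}]
[{"dp": [-1.3, 0.9, 0.0], "roll": -0.0, "jaw": 0}, {"dp": [-1.3, 0.9, 0.0], "roll": -0.0, "jaw": 0}]
cmd [ 5.08200e-01  1.27000e-02  1.13000e-01 -5.12108e+01]

[{"dp": [6.5, -5.1, 0.0], "roll": -0.0, "jaw": 0}, {"dp": [6.5, -5.1, -27.0], "roll": -0.0, "jaw": 0}, {"dp": [6.5, -5.1, -52.0], "roll": 0.087, "jaw": 0}, {"dp": [-21.5, -23.6, -52.0], "roll": 0.174, "jaw": 0}, {"dp": [-49.5, -42.2, -52.0], "roll": 0.262, "jaw": 0}]
[{"dp": [-31.8, -10.7, 0.0], "roll": 0.087, "jaw": 0}, {"dp": [-63.6, -21.4, 0.0], "roll": 0.174, "jaw": 0}, {"dp": [-95.4, -32.1, 0.0], "roll": 0.261, "jaw": 0}]
cmd [  0.501    0.178    0.165  -81.1764]
```

Emit:
{"method": "send_rows", "body": {
  "steps": [
    {"dp":[-16.0,-17.2,0.0],"roll":-0.104,"jaw":0},
    {"dp":[-18.9,-40.5,0.0],"roll":-0.209,"jaw":0},
    {"dp":[-7.5,-61.0,0.0],"roll":-0.314,"jaw":0},
    {"dp":[13.8,-70.9,0.0],"roll":-0.418,"jaw":0},
    {"dp":[36.9,-66.5,0.0],"roll":-0.523,"jaw":0}
  ]
}}

```text
time_s: 27.35
tcp_pos: [0.5574, 0.0354, 0.1118]
eef_rot: [180.0, 0.0, -51.0]
contact_force: [1.3, 2.9, -0.6]
gripper_width: 0.0004
gripper_force: 1.1
```

Emit:
{"method": "send_rows", "body": {
  "steps": [
    {"dp":[5.2,22.9,0.0],"roll":0,"jaw":0},
    {"dp":[-1.5,41.4,0.0],"roll":0,"jaw":0},
    {"dp":[-5.7,46.5,0.0],"roll":0,"jaw":0},
    {"dp":[-9.2,49.5,0.0],"roll":0,"jaw":0},
    {"dp":[-11.4,51.1,0.0],"roll":0,"jaw":0}
  ]
}}

```text
time_s: 27.98
tcp_pos: [0.5097, 0.0125, 0.1126]
eef_rot: [180.0, -0.0, -51.2]
contact_force: [0.9, -1.1, -0.7]
gripper_width: 0.0005
gripper_force: 0.7
```

Emit:
{"method": "send_rows", "body": {
  "steps": [
    {"dp":[-1.3,0.9,0.0],"roll":0,"jaw":0},
    {"dp":[-1.3,0.9,0.0],"roll":0,"jaw":0}
  ]
}}

```text
time_s: 28.22
tcp_pos: [0.5084, 0.013, 0.1126]
eef_rot: [-180.0, -0.0, -51.2]
contact_force: [1.6, -0.1, 0.2]
gripper_width: 0.0002
gripper_force: 0.4
```

Emit:
{"method": "send_rows", "body": {
  "steps": [
    {"dp":[6.5,-5.1,0.0],"roll":0,"jaw":0},
    {"dp":[6.5,-5.1,-27.0],"roll":0,"jaw":0},
    {"dp":[6.5,-5.1,-52.0],"roll":0.087,"jaw":0},
    {"dp":[-21.5,-23.6,-52.0],"roll":0.174,"jaw":0},
    {"dp":[-49.5,-42.2,-52.0],"roll":0.262,"jaw":0}
  ]
}}

```text
time_s: 28.85
tcp_pos: [0.5104, 0.0782, 0.1648]
eef_rot: [-180.0, 0.0, -66.5]
contact_force: [0.1, 0.1, -1.1]
gripper_width: 0.0005
gripper_force: 0.0
```

Emit:
{"method": "send_rows", "body": {
  "steps": [
    {"dp":[-31.8,-10.7,0.0],"roll":0.087,"jaw":0},
    {"dp":[-63.6,-21.4,0.0],"roll":0.174,"jaw":0},
    {"dp":[-95.4,-32.1,0.0],"roll":0.261,"jaw":0},
    {"dp":[-95.4,-32.1,0.0],"roll":0.261,"jaw":0}
  ]
}}

```text
time_s: 29.35
tcp_pos: [0.5012, 0.1798, 0.1643]
eef_rot: [180.0, -0.0, -81.1]
contact_force: [0.8, -0.4, 0.9]
gripper_width: 0.0003
gripper_force: 0.0
```

```bash
python3 - <<'E'
from h import *
s=r.get_state(); print(s['time_s'],s['tcp_pos'],s['contact_force']); cap('wrist','w11')
u,L=auto('w11')
E
```

```text
29.35 [0.50117203 0.17975273 0.16429833] [ 0.75645916 -0.38347233  0.94336508]
w11 marks [(1, [602.9, 18.9], 2.3, 114.0), (5, [1045.2, 18.5], 2.4, 68.5), (11, [598.0, 257.4], 2.7, 57.4), (9, [822.9, 373.1], 4.5, 0.1)] lines [([330.4, 116.9], 2142, 13.3, 167.4), ([430.3, 46.9], 414, 13.8, 160.1), ([878.6, 70.6], 221, 2.8, 144.7), ([37.3, 90.3], 325, 13.8, 70.9), ([1565.1, 175.3], 2208, 19.8, 77.7), ([849.0, 233.5], 1854, 11.2, 169.8), ([1460.5, 258.4], 351, 3.9, 4.0), ([65.2, 408.1], 157, 10.3, 177.9), ([100.8, 539.9], 1211, 3.6, 172.9), ([1528.4, 547.7], 1911, 15.3, 108.1), ([124.9, 689.6], 744, 4.7, 94.3)]
```

```bash
python3 - <<'E'
from h import *
imgangle('w11',[(1,(602.9,18.9)),(5,(1045.2,18.5)),(11,(598,257.4)),(9,(822.9,373.1))],ln((849,233.5),169.8),3)
imgangle('w11',[(1,(602.9,18.9)),(5,(1045.2,18.5)),(11,(598,257.4)),(9,(822.9,373.1))],[(875.7,75),(849,233.5)],3)
E
```

```text
w11 rms 0.2 box [0.504  0.1565 0.1535] dial [0.5201 0.0527] line dir 260.1 ends [-2.9 16.9] 260.2 [-7.  40.1] 260.1 hub None
w11 rms 0.2 box [0.504  0.1565 0.1535] dial [0.5201 0.0527] line dir 279.0 ends [-10.1  -3.7] 159.8 [-4.9 28.6] 260.2 hub None
```

```bash
python3 - <<'E'
from h import *
t=dialpt(1888,-24,z=.165)
p=lin(cmd(),t,5)+lin(t,dialpt(1888,-30),3)+[dialpt(a,-30) for a in(1904,1916,1922,1926,1928,1928)]
gen(p)
y0=-90+np.rad2deg(box[2]); k=np.r_[b2w(box,(0,.026,.165))[0],y0]
q=[dialpt(1912,-30),dialpt(1912,-30,z=.14),dialpt(1912,-25,z=.165)]; q+=lin(q[-1],k,5); q+=[q[-1]]; print(); gen(q)
E
```

```text
[{"dp": [33.8, -0.2, 0.0], "roll": -0.084, "jaw": 0}, {"dp": [67.6, -0.5, 0.0], "roll": -0.167, "jaw": 0}, {"dp": [101.4, -0.7, 0.0], "roll": -0.251, "jaw": 0}, {"dp": [135.2, -1.0, 0.0], "roll": -0.335, "jaw": 0}, {"dp": [169.0, -1.2, 0.0], "roll": -0.418, "jaw": 0}]
[{"dp": [-0.0, -0.0, 17.3], "roll": -0.035, "jaw": 0}, {"dp": [-0.0, -0.0, 34.7], "roll": -0.07, "jaw": 0}, {"dp": [-0.0, -0.0, 52.0], "roll": -0.105, "jaw": 0}, {"dp": [-5.3, 9.1, 52.0], "roll": -0.105, "jaw": 0}, {"dp": [-10.8, 14.9, 52.0], "roll": -0.105, "jaw": 0}]
[{"dp": [-3.4, 2.0, 0.0], "roll": -0.0, "jaw": 0}, {"dp": [-5.8, 3.2, 0.0], "roll": -0.0, "jaw": 0}, {"dp": [-7.0, 3.7, 0.0], "roll": -0.0, "jaw": 0}, {"dp": [-7.0, 3.7, 0.0], "roll": -0.0, "jaw": 0}]
cmd [ 5.02400e-01  1.53000e-02  1.13000e-01 -5.12108e+01]

[{"dp": [9.1, -5.3, 0.0], "roll": -0.0, "jaw": 0}, {"dp": [9.1, -5.3, -27.0], "roll": -0.0, "jaw": 0}, {"dp": [9.1, -5.3, -52.0], "roll": 0.087, "jaw": 0}, {"dp": [-18.3, -24.4, -52.0], "roll": 0.174, "jaw": 0}, {"dp": [-45.6, -43.5, -52.0], "roll": 0.262, "jaw": 0}]
[{"dp": [-31.4, -11.3, 0.0], "roll": 0.087, "jaw": 0}, {"dp": [-62.8, -22.6, 0.0], "roll": 0.174, "jaw": 0}, {"dp": [-94.2, -34.0, 0.0], "roll": 0.261, "jaw": 0}, {"dp": [-94.2, -34.0, 0.0], "roll": 0.261, "jaw": 0}]
cmd [  0.5009   0.178    0.165  -81.1764]
```

Emit:
{"method": "send_rows", "body": {
  "steps": [
    {"dp":[33.8,-0.2,0.0],"roll":-0.084,"jaw":0},
    {"dp":[67.6,-0.5,0.0],"roll":-0.167,"jaw":0},
    {"dp":[101.4,-0.7,0.0],"roll":-0.251,"jaw":0},
    {"dp":[135.2,-1.0,0.0],"roll":-0.335,"jaw":0},
    {"dp":[169.0,-1.2,0.0],"roll":-0.418,"jaw":0}
  ]
}}

```text
time_s: 30.02
tcp_pos: [0.528, 0.0091, 0.1645]
eef_rot: [180.0, 0.0, -57.1]
contact_force: [0.3, 0.1, 0.3]
gripper_width: 0.0006
gripper_force: 0.0
```

Emit:
{"method": "send_rows", "body": {
  "steps": [
    {"dp":[0,0,17.3],"roll":-0.035,"jaw":0},
    {"dp":[0,0,34.7],"roll":-0.07,"jaw":0},
    {"dp":[0,0,52.0],"roll":-0.105,"jaw":0},
    {"dp":[-5.3,9.1,52.0],"roll":-0.105,"jaw":0},
    {"dp":[-10.8,14.9,52.0],"roll":-0.105,"jaw":0}
  ]
}}

```text
time_s: 30.65
tcp_pos: [0.509, 0.0116, 0.1129]
eef_rot: [180.0, 0.0, -51.3]
contact_force: [0.1, -0.4, 0.5]
gripper_width: 0.0006
gripper_force: 0.0
```

Emit:
{"method": "send_rows", "body": {
  "steps": [
    {"dp":[-3.4,2.0,0.0],"roll":0,"jaw":0},
    {"dp":[-5.8,3.2,0.0],"roll":0,"jaw":0},
    {"dp":[-7.0,3.7,0.0],"roll":0,"jaw":0},
    {"dp":[-7.0,3.7,0.0],"roll":0,"jaw":0}
  ]
}}

```text
time_s: 31.15
tcp_pos: [0.5027, 0.0155, 0.1129]
eef_rot: [-180.0, -0.0, -51.2]
contact_force: [0.8, -0.3, 0.8]
gripper_width: 0.0007
gripper_force: 0.7
```

Emit:
{"method": "send_rows", "body": {
  "steps": [
    {"dp":[9.1,-5.3,0.0],"roll":0,"jaw":0},
    {"dp":[9.1,-5.3,-27.0],"roll":0,"jaw":0},
    {"dp":[9.1,-5.3,-52.0],"roll":0.087,"jaw":0},
    {"dp":[-18.3,-24.4,-52.0],"roll":0.174,"jaw":0},
    {"dp":[-45.6,-43.5,-52.0],"roll":0.262,"jaw":0}
  ]
}}

```text
time_s: 31.78
tcp_pos: [0.5081, 0.0785, 0.1647]
eef_rot: [180.0, 0.0, -66.5]
contact_force: [0.2, -0.4, -0.6]
gripper_width: 0.0004
gripper_force: 0.0
```

Emit:
{"method": "send_rows", "body": {
  "steps": [
    {"dp":[-31.4,-11.3,0.0],"roll":0.087,"jaw":0},
    {"dp":[-62.8,-22.6,0.0],"roll":0.174,"jaw":0},
    {"dp":[-94.2,-34.0,0.0],"roll":0.261,"jaw":0},
    {"dp":[-94.2,-34.0,0.0],"roll":0.261,"jaw":0}
  ]
}}

```text
time_s: 32.28
tcp_pos: [0.5012, 0.1797, 0.1641]
eef_rot: [180.0, -0.0, -81.1]
contact_force: [-0.6, -0.6, -0.7]
gripper_width: 0.0004
gripper_force: 0.0
```

```bash
python3 - <<'E'
from h import *
s=r.get_state(); print(s['time_s'],s['tcp_pos'],s['contact_force']); cap('wrist','w12')
u,L=auto('w12')
m=[(k,c) for k,c,_,_ in u]; l=[b for b in L if 780<b[0][0]<880 and 180<b[0][1]<290][0]
imgangle('w12',m,ln(l[0],l[3]),3)
E
```

```text
32.275 [0.50117576 0.17972583 0.16411503] [-0.5774943  -0.57218802 -0.7363719 ]
w12 marks [(1, [602.6, 18.7], 2.3, 113.3), (5, [1045.3, 18.4], 2.5, 68.3), (11, [597.9, 257.4], 2.7, 57.1), (9, [823.0, 373.5], 4.4, 0.0)] lines [([329.5, 115.0], 2152, 13.4, 167.3), ([429.9, 46.7], 425, 13.9, 160.0), ([880.1, 76.9], 278, 3.2, 158.4), ([36.9, 90.3], 316, 13.9, 70.8), ([1570.2, 174.1], 2211, 20.4, 78.0), ([821.8, 235.1], 1828, 11.4, 0.2), ([1459.9, 263.9], 384, 4.0, 6.3), ([100.7, 540.4], 1202, 3.7, 173.6), ([1530.4, 548.3], 1888, 14.7, 107.9), ([124.7, 689.6], 746, 4.7, 94.3)]
w12 rms 0.2 box [0.5039 0.1565 0.1535] dial [0.52   0.0527] line dir 90.1 ends [ 0.3 40.6] 270.4 [ 0.2 17. ] 270.7 hub None
```

The pointer is at 270.4°, which is mark 9. Now the bolt.

Emit:
{"method": "send_rows", "body": {
  "steps": [
    {"dp":[0,0,17],"roll":0,"jaw":0},
    {"dp":[0,0,34],"roll":0,"jaw":0},
    {"dp":[0,0,50],"roll":0,"jaw":0},
    {"dp":[6,0,50],"roll":0,"jaw":0},
    {"dp":[12,0,50],"roll":0,"jaw":0}
  ]
}}

```text
time_s: 32.95
tcp_pos: [0.5031, 0.1656, 0.1149]
eef_rot: [-180.0, -0.0, -81.2]
contact_force: [0.0, 0.2, -0.2]
gripper_width: 0.0006
gripper_force: 0.0
```

Emit:
{"method": "send_rows", "body": {
  "steps": [
    {"dp":[3,0,0],"roll":0,"jaw":0},
    {"dp":[6,0,0],"roll":0,"jaw":0},
    {"dp":[9,0,0],"roll":0,"jaw":0},
    {"dp":[12,0,0],"roll":0,"jaw":0}
  ]
}}

```text
time_s: 33.45
tcp_pos: [0.5049, 0.1545, 0.115]
eef_rot: [-179.9, 0.0, -81.2]
contact_force: [-0.8, 2.5, 1.5]
gripper_width: 0.0005
gripper_force: 1.4
```

The bolt moves past the old stop at only 2.5 N, so I'll carry on.

Emit:
{"method": "send_rows", "body": {
  "steps": [
    {"dp":[2,0,0],"roll":0,"jaw":0},
    {"dp":[4,0,0],"roll":0,"jaw":0},
    {"dp":[6,0,0],"roll":0,"jaw":0},
    {"dp":[8,0,0],"roll":0,"jaw":0}
  ]
}}

```text
time_s: 33.95
tcp_pos: [0.506, 0.1479, 0.1147]
eef_rot: [-179.9, 0.2, -81.2]
contact_force: [-6.0, 14.7, 1.4]
gripper_width: 0.0005
gripper_force: 7.4
```

Emit:
{"method": "send_rows", "body": {
  "steps": [
    {"dp":[1,0,0],"roll":0,"jaw":0},
    {"dp":[2,0,0],"roll":0,"jaw":0},
    {"dp":[2,0,0],"roll":0,"jaw":0}
  ]
}}

```text
time_s: 34.33
tcp_pos: [0.5061, 0.1477, 0.1147]
eef_rot: [-179.9, 0.3, -81.2]
contact_force: [-7.1, 18.7, 1.9]
gripper_width: 0.0003
gripper_force: 9.1
```

```bash
python3 - <<'E'
from h import *
c=np.r_[.5009,.178,.115,-81.1764]; y=np.deg2rad(c[3]); c[:2]+=.034*np.array([np.cos(y),np.sin(y)]); setcmd(c); print(c, r.get_state()['contact_force'])
a=load('d0'); d=cap('side','d13'); s=cap('scene','s13')
D=np.abs(a['image'].astype(int)-d['image']).max(2)>25
lid=proj(d,b2w(box,[(-.1,.05,.085),(-.1,.17,.085),(.08,.17,.085),(.08,.05,.085)])).round().astype(int)
m=np.zeros(D.shape,np.uint8); cv2.fillPoly(m,[lid],1); print('lid region changed',D[m>0].mean())
E
```

```text
[  0.50611536   0.14440238   0.115      -81.1764    ] [-7.12020987 18.71867431  1.88929519]
lid region changed 0.4815610454708199
```

The bolt is against its end stop and the lid has sprung up. Next I'll swing the lid with the shut fingers, moving in an arc at the front edge.

```bash
python3 - <<'E'
import numpy as np; np.save('box.npy',[.504,.1545,np.deg2rad(8.8)])
E
python3 - <<'E'
from h import *
y0=-90+np.rad2deg(box[2]); B=lambda x,y,z:np.r_[b2w(box,(x,y,z))[0],y0]
c=cmd(); a=c+np.r_[b2w([0,0,box[2]],(0,.008,0))[0],0]; up=a.copy(); up[2]=.255
f=B(-.124,.09,.255); dn=B(-.124,.09,.151)
gen([a]+lin(a,up,4)+lin(up,f,5)+lin(f,dn,5)); print()
gen(lin(dn,B(-.104,.09,.151),5)); print()
arc=[]
for th in np.r_[np.arange(.42,1.72,.085),1.72,1.72]:
    arc.append(B(.0905-.1925*np.cos(th)-.016,.09,.083+.1925*np.sin(th)-.011))
setcmd(cmd()); gen(arc); print(len(arc))
E
```

```text
[{"dp": [-8.0, -0.0, 0.0], "roll": 0.0, "jaw": 0}, {"dp": [-8.0, -0.0, -35.0], "roll": 0.0, "jaw": 0}, {"dp": [-8.0, -0.0, -70.0], "roll": 0.0, "jaw": 0}, {"dp": [-8.0, -0.0, -105.0], "roll": 0.0, "jaw": 0}, {"dp": [-8.0, -0.0, -140.0], "roll": 0.0, "jaw": 0}]
[{"dp": [-18.5, 24.9, 0.0], "roll": 0.0, "jaw": 0}, {"dp": [-36.9, 49.8, 0.0], "roll": 0.0, "jaw": 0}, {"dp": [-55.4, 74.7, 0.0], "roll": 0.0, "jaw": 0}, {"dp": [-73.9, 99.6, 0.0], "roll": 0.0, "jaw": 0}, {"dp": [-92.4, 124.5, 0.0], "roll": 0.0, "jaw": 0}]
[{"dp": [0.0, 0.0, 20.8], "roll": 0.0, "jaw": 0}, {"dp": [0.0, 0.0, 41.6], "roll": 0.0, "jaw": 0}, {"dp": [0.0, 0.0, 62.4], "roll": 0.0, "jaw": 0}, {"dp": [0.0, 0.0, 83.2], "roll": 0.0, "jaw": 0}, {"dp": [0.0, 0.0, 104.0], "roll": 0.0, "jaw": 0}]
cmd [  0.3677   0.2245   0.151  -81.1764]

[{"dp": [0.0, -4.0, 0.0], "roll": 0.0, "jaw": 0}, {"dp": [0.0, -8.0, 0.0], "roll": 0.0, "jaw": 0}, {"dp": [0.1, -12.0, 0.0], "roll": 0.0, "jaw": 0}, {"dp": [0.1, -16.0, 0.0], "roll": 0.0, "jaw": 0}, {"dp": [0.1, -20.0, 0.0], "roll": 0.0, "jaw": 0}]
cmd [  0.3875   0.2275   0.151  -81.1764]


[... 283 characters left out ...]
, -11.4], "roll": 0.0, "jaw": 0}, {"dp": [-0.0, -24.4, -21.7], "roll": 0.0, "jaw": 0}, {"dp": [-0.0, -37.9, -30.9], "roll": 0.0, "jaw": 0}, {"dp": [-0.0, -52.2, -39.0], "roll": 0.0, "jaw": 0}, {"dp": [-0.0, -67.1, -45.8], "roll": 0.0, "jaw": 0}]
[{"dp": [0.0, -15.4, -5.5], "roll": 0.0, "jaw": 0}, {"dp": [0.0, -31.2, -9.6], "roll": 0.0, "jaw": 0}, {"dp": [0.0, -47.3, -12.5], "roll": 0.0, "jaw": 0}, {"dp": [0.0, -63.6, -13.9], "roll": 0.0, "jaw": 0}, {"dp": [0.0, -79.9, -14.0], "roll": 0.0, "jaw": 0}]
[{"dp": [0.0, -16.3, 1.4], "roll": 0.0, "jaw": 0}, {"dp": [0.0, -21.1, 2.0], "roll": 0.0, "jaw": 0}, {"dp": [0.0, -21.1, 2.0], "roll": 0.0, "jaw": 0}]
cmd [  0.5921   0.2593   0.2624 -81.1764]
18
```

Emit:
{"method": "send_rows", "body": {
  "steps": [
    {"dp":[-8.0,0,0.0],"roll":0.0,"jaw":0},
    {"dp":[-8.0,0,-35.0],"roll":0.0,"jaw":0},
    {"dp":[-8.0,0,-70.0],"roll":0.0,"jaw":0},
    {"dp":[-8.0,0,-105.0],"roll":0.0,"jaw":0},
    {"dp":[-8.0,0,-140.0],"roll":0.0,"jaw":0}
  ]
}}

```text
time_s: 35.05
tcp_pos: [0.5043, 0.1515, 0.2553]
eef_rot: [179.9, -0.1, -81.2]
contact_force: [0.6, 0.1, -0.5]
gripper_width: 0.0003
gripper_force: 0.0
```

Emit:
{"method": "send_rows", "body": {
  "steps": [
    {"dp":[-18.5,24.9,0.0],"roll":0.0,"jaw":0},
    {"dp":[-36.9,49.8,0.0],"roll":0.0,"jaw":0},
    {"dp":[-55.4,74.7,0.0],"roll":0.0,"jaw":0},
    {"dp":[-73.9,99.6,0.0],"roll":0.0,"jaw":0},
    {"dp":[-92.4,124.5,0.0],"roll":0.0,"jaw":0}
  ]
}}

```text
time_s: 35.67
tcp_pos: [0.3666, 0.2239, 0.2542]
eef_rot: [180.0, -0.1, -81.2]
contact_force: [0.2, 0.8, 0.3]
gripper_width: 0.0009
gripper_force: 0.0
```

Emit:
{"method": "send_rows", "body": {
  "steps": [
    {"dp":[0.0,0.0,20.8],"roll":0.0,"jaw":0},
    {"dp":[0.0,0.0,41.6],"roll":0.0,"jaw":0},
    {"dp":[0.0,0.0,62.4],"roll":0.0,"jaw":0},
    {"dp":[0.0,0.0,83.2],"roll":0.0,"jaw":0},
    {"dp":[0.0,0.0,104.0],"roll":0.0,"jaw":0}
  ]
}}

```text
time_s: 36.3
tcp_pos: [0.3674, 0.2236, 0.1496]
eef_rot: [180.0, -0.1, -81.2]
contact_force: [-0.6, -0.4, -0.6]
gripper_width: 0.0
gripper_force: 0.0
```

Emit:
{"method": "send_rows", "body": {
  "steps": [
    {"dp":[0.0,-4.0,0.0],"roll":0.0,"jaw":0},
    {"dp":[0.0,-8.0,0.0],"roll":0.0,"jaw":0},
    {"dp":[0.1,-12.0,0.0],"roll":0.0,"jaw":0},
    {"dp":[0.1,-16.0,0.0],"roll":0.0,"jaw":0},
    {"dp":[0.1,-20.0,0.0],"roll":0.0,"jaw":0}
  ]
}}

```text
time_s: 36.92
tcp_pos: [0.3871, 0.2273, 0.1506]
eef_rot: [179.9, -0.0, -81.2]
contact_force: [-18.5, 2.9, 8.1]
gripper_width: 0.0004
gripper_force: 9.9
```

```bash
python3 - <<'E'
from h import *
y0=-90+np.rad2deg(box[2]); B=lambda x,y,z:np.r_[b2w(box,(x,y,z))[0],y0]
setcmd([.3875,.2275,.151,-81.1764])
ths=np.r_[np.arange(.46,1.70,.08),1.72,1.72]
gen([B(.0905-.1925*np.cos(t)-.019,.09,.083+.1925*np.sin(t)-.011) for t in ths]); print(len(ths))
E
```

```text
[{"dp": [-0.0, -3.0, -6.5], "roll": 0.0, "jaw": 0}, {"dp": [-0.0, -10.4, -20.0], "roll": 0.0, "jaw": 0}, {"dp": [-0.0, -18.8, -32.8], "roll": 0.0, "jaw": 0}, {"dp": [-0.0, -28.2, -45.0], "roll": 0.0, "jaw": 0}, {"dp": [-0.0, -38.6, -56.4], "roll": 0.0, "jaw": 0}]
[{"dp": [-0.0, -11.3, -10.5], "roll": 0.0, "jaw": 0}, {"dp": [-0.0, -23.3, -20.1], "roll": 0.0, "jaw": 0}, {"dp": [-0.0, -36.1, -28.6], "roll": 0.0, "jaw": 0}, {"dp": [-0.0, -49.5, -36.2], "roll": 0.0, "jaw": 0}, {"dp": [0.0, -63.5, -42.6], "roll": 0.0, "jaw": 0}]
[{"dp": [0.0, -14.5, -5.3], "roll": 0.0, "jaw": 0}, {"dp": [0.0, -29.3, -9.4], "roll": 0.0, "jaw": 0}, {"dp": [0.0, -44.4, -12.3], "roll": 0.0, "jaw": 0}, {"dp": [0.0, -59.7, -14.0], "roll": 0.0, "jaw": 0}, {"dp": [0.0, -75.1, -14.5], "roll": 0.0, "jaw": 0}]
[{"dp": [0.0, -15.4, 0.8], "roll": 0.0, "jaw": 0}, {"dp": [0.0, -26.9, 2.1], "roll": 0.0, "jaw": 0}, {"dp": [0.0, -26.9, 2.1], "roll": 0.0, "jaw": 0}]
cmd [  0.5892   0.2588   0.2624 -81.1764]
18
```

Emit:
{"method": "send_rows", "body": {
  "steps": [
    {"dp":[0,-3.0,-6.5],"roll":0.0,"jaw":0},
    {"dp":[0,-10.4,-20.0],"roll":0.0,"jaw":0},
    {"dp":[0,-18.8,-32.8],"roll":0.0,"jaw":0},
    {"dp":[0,-28.2,-45.0],"roll":0.0,"jaw":0},
    {"dp":[0,-38.6,-56.4],"roll":0.0,"jaw":0}
  ]
}}

```text
time_s: 37.55
tcp_pos: [0.4219, 0.2323, 0.2074]
eef_rot: [179.6, -0.0, -81.2]
contact_force: [-28.7, 1.0, 22.9]
gripper_width: 0.0002
gripper_force: 15.3
```

Emit:
{"method": "send_rows", "body": {
  "steps": [
    {"dp":[0,-8.0,-13.0],"roll":0.0,"jaw":0},
    {"dp":[0,-19.5,-23.0],"roll":0.0,"jaw":0},
    {"dp":[0,-32.5,-31.5],"roll":0.0,"jaw":0},
    {"dp":[0,-46.0,-39.0],"roll":0.0,"jaw":0},
    {"dp":[0,-60.0,-45.5],"roll":0.0,"jaw":0}
  ]
}}

```text
time_s: 38.17
tcp_pos: [0.4861, 0.2428, 0.2527]
eef_rot: [-180.0, -0.0, -81.2]
contact_force: [-2.0, -0.2, 1.0]
gripper_width: 0.0005
gripper_force: 1.0
```

Emit:
{"method": "send_rows", "body": {
  "steps": [
    {"dp":[0,-15.5,-4.5],"roll":0.0,"jaw":0},
    {"dp":[0,-30.5,-8.5],"roll":0.0,"jaw":0},
    {"dp":[0,-46.0,-11.0],"roll":0.0,"jaw":0},
    {"dp":[0,-61.5,-12.5],"roll":0.0,"jaw":0},
    {"dp":[0,-77.0,-12.5],"roll":0.0,"jaw":0}
  ]
}}

```text
time_s: 38.8
tcp_pos: [0.5621, 0.2546, 0.2648]
eef_rot: [180.0, 0.0, -81.2]
contact_force: [-0.3, 0.0, -1.1]
gripper_width: 0.0004
gripper_force: 0.1
```

Emit:
{"method": "send_rows", "body": {
  "steps": [
    {"dp":[0,-12,1.0],"roll":0.0,"jaw":0},
    {"dp":[0,-22,2.0],"roll":0.0,"jaw":0},
    {"dp":[0,-32,3.0],"roll":0.0,"jaw":0},
    {"dp":[0,-32,3.0],"roll":0.0,"jaw":0}
  ]
}}

```text
time_s: 39.3
tcp_pos: [0.593, 0.2593, 0.2615]
eef_rot: [180.0, -0.0, -81.2]
contact_force: [0.1, -0.2, 0.4]
gripper_width: 0.0005
gripper_force: 0.0
```

```bash
python3 - <<'E'
from h import *
s=r.get_state(); print(s['time_s'],s['tcp_pos'],s['contact_force'])
d=cap('side','d14'); e=cap('scene','s14')
# where would the lid edge ends appear at 1.83 ?
for th in(.42,1.5,1.83):
    P=[(.0905-.1925*np.cos(th),y,.083+.1925*np.sin(th)) for y in(.0455,.1745)]; print(th,proj(d,b2w(box,P)).round().tolist(),proj(e,b2w(box,P)).round().tolist())
E
```

```text
39.3 [0.5930077  0.25934232 0.2614745 ] [ 0.08527335 -0.20920243  0.36712509]
0.42 [[334.0, 165.0], [337.0, 195.0]] [[335.0, 187.0], [305.0, 204.0]]
1.5 [[253.0, 111.0], [246.0, 137.0]] [[282.0, 131.0], [249.0, 144.0]]
1.83 [[221.0, 113.0], [211.0, 139.0]] [[262.0, 129.0], [229.0, 141.0]]
```

Emit:
{"method": "send_rows", "body": {
  "steps": [
    {"dp":[0,15,0],"roll":0.0,"jaw":0},
    {"dp":[0,40,-20],"roll":0.0,"jaw":0},
    {"dp":[20,70,-50],"roll":0.0,"jaw":0},
    {"dp":[60,90,-80],"roll":0.0,"jaw":0},
    {"dp":[110,100,-100],"roll":0.0,"jaw":0}
  ]
}}

```text
time_s: 40.02
tcp_pos: [0.509, 0.1346, 0.3642]
eef_rot: [-179.8, 0.1, -81.0]
contact_force: [2.2, -0.1, -0.1]
gripper_width: 0.0003
gripper_force: 0.0
```

Emit:
{"method": "send_rows", "body": {
  "steps": [
    {"dp":[50,10,-10],"roll":0.0,"jaw":0},
    {"dp":[100,20,-20],"roll":0.0,"jaw":0},
    {"dp":[150,20,-20],"roll":0.0,"jaw":0},
    {"dp":[150,20,-20],"roll":0.0,"jaw":0}
  ]
}}

```text
time_s: 40.52
tcp_pos: [0.5128, -0.0185, 0.3825]
eef_rot: [-179.9, 0.0, -81.4]
contact_force: [-0.2, 0.7, -0.6]
gripper_width: 0.0009
gripper_force: 0.0
```

```bash
python3 - <<'E'
from h import *
s=r.get_state(); print(s['time_s'],s['tcp_pos'],s['contact_force'])
for cam,b in(('side','d'),('scene','s')):
    c=cap(cam,b+'15'); im=c['image'].astype(int)
    for ref in('0','13'):
        D=np.abs(im-load(b+ref)['image']).max(2)>25
        for nm,th in(('shut',0),('.42',.42),('1.83',1.83)):
            P=b2w(box,[(.0905-q*np.cos(th),y,.083+q*np.sin(th)) for q,y in((.05,.06),(.185,.06),(.185,.165),(.05,.165))])
            m=np.zeros(D.shape,np.uint8); cv2.fillPoly(m,[proj(c,P).round().astype(int)],1); print(cam,'vs',ref,nm,round(D[m>0].mean(),2),im[m>0].mean(0).round(),im[m>0].std(0).round())
# bottle/cup/tape unchanged
c=load('d15'); D=np.abs(c['image'].astype(int)-load('d0')['image']).max(2)>40
for n,(u,v) in dict(bottle=(258,275),cup=(308,280),tape=(285,330)).items(): print(n,D[v-20:v+20,u-15:u+15].mean())
E
```

```text
40.525 [ 0.5128234  -0.01851525  0.38250312] [-0.1681894   0.71615795 -0.60763914]
side vs 0 shut 0.95 [81. 84. 85.] [27. 28. 31.]
side vs 0 .42 0.38 [121. 124. 121.] [32. 32. 31.]
side vs 0 1.83 0.34 [74. 77. 75.] [2. 3. 3.]
side vs 13 shut 0.48 [81. 84. 85.] [27. 28. 31.]
side vs 13 .42 0.46 [121. 124. 121.] [32. 32. 31.]
side vs 13 1.83 0.36 [74. 77. 75.] [2. 3. 3.]
scene vs 0 shut 0.99 [69. 69. 69.] [31. 30. 31.]
scene vs 0 .42 0.43 [122. 123. 120.] [49. 50. 48.]
scene vs 0 1.83 0.91 [82. 83. 81.] [3. 3. 3.]
scene vs 13 shut 0.11 [69. 69. 69.] [31. 30. 31.]
scene vs 13 .42 0.47 [122. 123. 120.] [49. 50. 48.]
scene vs 13 1.83 0.91 [82. 83. 81.] [3. 3. 3.]
bottle 0.0
cup 0.0
tape 0.0
```

In both views the lid's place at 1.83 rad is now one uniform sheet of grey, and it wasn't before. The bottle, cup and tape are unchanged, and the arm is clear with no contact force. I'm handing in.

```bash
python3 -c "
from plant import r
print(r.close_job())"
```

```text
the job is handed in; nothing more can be done
None
```

I handed the job in at about 40.5 s: box unlocked on the second dialling (the first stopped near mark 10), bolt drawn to its stop, lid fully back by camera, bottle, cup and tape unmoved; the hand-in returned no verdict.

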